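# Change the filter cup behind the drying cartridges

## Task

Change the dirty filter cup in the open instrument: first lift out the two tall cartridges that stand in front of it and stand both in the black parts tray, then take out the brown cup and stand it upright in the yellow tray. Fit the top white cup of the stack in its place in the blue seat, leaving the white cup beneath it in the stand, and then put the cartridges back fully home, orange in the orange seat and black in the black seat. Keep cartridges and cups upright all the way, and let go of everything at the end.

Things in the scene. Friction and masses are not known exactly. Their poses are not given: they have to be found in the camera images.
- cart_orange: Drying cartridge: upright cylinder, diameter 48, 130 high, about 180 g, white end caps, orange filling, orange disc on top; foot bevelled to diameter 40 over 6 mm. Origin: centre of underside, z up. Starts in the orange seat, top 149 mm above the bench, clear of the chassis walls: grip it across the top cap (upper 26 mm), fingers to the two sides of the row, as the next cartridge stands 9 mm away
- cart_black: Charcoal cartridge: the same as the drying cartridge but with black filling and a black disc on top; starts in the black seat
- cup_dirty: Spent filter cup, brown, about 35 g, shaped like cup_fresh. Starts in the blue seat, rim 63 mm above the bench, tab to one side of the bay. A cartridge stands 8 mm from its collar and the bay walls 16 mm: it can be gripped only with both cartridges out, fingers at its near and far side along the row, where 39 mm are free behind it
- cup_fresh: White filter cup, 40 high: round collar (diameter 50, bore 44, upper 22 mm) over a foot of diameter 40, 18 high, bevelled to 34. Flat tab at the rim, 16 wide, 3 thick, sticks out 12 mm along its +y. Origin: centre of underside, z up. Top one of two nested in a stand: rim 76 mm above the bench, collar resting on the lower cup, 2 mm play. Grip the collar along its x, tips 13 mm below the rim
- cup_spare: The lower white cup of the stack, same shape as cup_fresh, loose in the round dark steel stand; only its tab shows from above, turned the other way than that of the top cup. Origin at its underside, 14 mm above the bench, rim at 54 mm. It stays where it is
- seat_orange: Orange cartridge seat, fixed in the open chassis (330 x 212, walls 72 high, nothing fixed in it higher): block 16 high with a ring 16 high, bore 52, outside 57. Origin: centre of underside, 3 mm above the bench; x along the row of seats, away from the robot. A cartridge fully home has its origin 16 mm above this one, 2 mm play. Orange and black seat may change places
- seat_black: Black cartridge seat, otherwise the same as the orange one; the two and the blue seat stand in one row, 57 mm apart, in a bay 82 mm wide between walls 58 mm high
- seat_cup: Blue filter cup seat, last in the row, farthest from the robot: block 16 high with a ring 22 high, bore 45, outside 53. Origin: centre of underside, 3 mm above the bench; x along the row, away from the robot. A cup fully home rests its collar on the ring, origin 20 mm above this one, 2 mm play; its tab should point to a side of the bay (+y or -y): towards a cartridge it would foul
- parts_tray: Black plastic tray, fixed, 80 (x) x 156 (y) x 14 mm high, walls and floor 3 mm: room for both cartridges side by side along y, e.g. 37 mm either side of the middle. Origin: centre of the underside, z up
- spent_tray: Yellow plastic tray, fixed, 90 x 90 x 20 mm high, walls and floor 3 mm. Origin: centre of the underside, z up

How it is judged:
On the way, in this order (a step that is already met when the one before it is completed fails the run):
1. both cartridges stand upright in the black parts tray, let go, while the brown cup is still in its seat (x of cart_orange in the frame of parts_tray between -0.032 and 0.032 m and y of cart_orange in the frame of parts_tray between -0.068 and 0.068 m and z of cart_orange in the frame of parts_tray between -0.012 and 0.012 m and angle between each of cart_orange, cart_black's own z axis and vertical below 0.1 rad and linear speed of each of cart_orange, cart_black below 0.03 m/s and angular speed of each of cart_orange, cart_black below 0.3 rad/s and contact force between the fingers and cart_orange below 0.3 N and x of cart_black in the frame of parts_tray between -0.032 and 0.032 m and y of cart_black in the frame of parts_tray between -0.068 and 0.068 m and z of cart_black in the frame of parts_tray between -0.012 and 0.012 m and contact force between the fingers and cart_black below 0.3 N and horizontal distance between cup_dirty and seat_cup below 0.008 m), for 0.2 s.
2. the brown cup stands upright in the yellow tray, let go (x of cup_dirty in the frame of spent_tray between -0.035 and 0.035 m and y of cup_dirty in the frame of spent_tray between -0.035 and 0.035 m and z of cup_dirty in the frame of spent_tray between -0.012 and 0.012 m and angle between cup_dirty's own z axis and vertical below 0.15 rad and linear speed of cup_dirty below 0.03 m/s and angular speed of cup_dirty below 0.3 rad/s and contact force between the fingers and cup_dirty below 0.3 N), for 0.2 s.
3. the top white cup is fully home in the blue seat, let go (horizontal distance between cup_fresh and seat_cup below 0.008 m and z of cup_fresh in the frame of seat_cup below 0.0235 m and angle between cup_fresh's own z axis and vertical below 0.08 rad and linear speed of cup_fresh below 0.03 m/s and angular speed of cup_fresh below 0.3 rad/s and contact force between the fingers and cup_fresh below 0.3 N), for 0.2 s.
4. each cartridge is fully home in the seat of its own colour, let go (horizontal distance between cart_orange and seat_orange below 0.008 m and z of cart_orange in the frame of seat_orange below 0.02 m and angle between each of cart_orange, cart_black's own z axis and vertical below 0.08 rad and linear speed of each of cart_orange, cart_black below 0.03 m/s and angular speed of each of cart_orange, cart_black below 0.3 rad/s and contact force between the fingers and cart_orange below 0.3 N and horizontal distance between cart_black and seat_black below 0.008 m and z of cart_black in the frame of seat_black below 0.02 m and contact force between the fingers and cart_black below 0.3 N), for 0.2 s.
At the end, for the whole second after the job is handed in: Each cartridge in the seat of its colour (8 mm, origin under 20 mm above the seat's), top white cup in the blue seat (8 mm, under 23.5 mm), all within 0.08 rad of upright; brown cup upright (0.15 rad) in the yellow tray; lower white cup within 10 mm of its start; all let go and at rest (all of step 2 and all of step 3 and all of step 4 and distance of cup_spare from where it was at the start of the episode below 0.01 m); the robot touches nothing.
It fails at once if orange cartridge tipped by more than 0.6 rad (angle between cart_orange's own z axis and vertical above 0.6 rad).
It fails at once if black cartridge tipped by more than 0.6 rad (angle between cart_black's own z axis and vertical above 0.6 rad).
It fails at once if brown cup tipped by more than 0.6 rad (angle between cup_dirty's own z axis and vertical above 0.6 rad).
It fails at once if new white cup tipped by more than 0.6 rad (angle between cup_fresh's own z axis and vertical above 0.6 rad).
It fails at once if the lower white cup pulled up or moved from its stand by more than 12 mm (distance of cup_spare from where it was at the start of the episode above 0.012 m).
It also fails if it takes over 147 s, if anything falls off the work surface, if the arm or the gripper's body presses on something with over 40 N, if the wrist force passes 120 N, or if a joint passes its speed limit or range.

## Robot

A 7-joint arm with a two-finger parallel gripper is mounted at the origin on the work surface. World frame = base frame: x ahead of the robot, y to its left, z up, the work surface at z = 0. Lengths are in m, angles in rad, forces in N, time in s.
With the tool pointing down it reaches from about 0.4 to 0.875 m from the base axis. Payload 6.5 kg.
Tool frame: the origin (TCP) lies at the very end of the fingers, on their centre line; the grasp point (between the pads) lies 19 mm behind it (ctrl.hold_point_z is the z of the grasp point in the tool frame, in m); z points along the fingers, y is the line along which they close (so a half turn about z gives the same grasp; the last joint's range is limited). The gripper opens to 88 mm and grips with 3 to 60 N. Pads are 18 mm wide; open, the fingers measure 123 mm over their backs; the gripper's body (75 mm by 187 mm) begins 45 mm behind the grasp point.
Start: joints at [-1.299, 0.536, -0.004, 1.538, 0.003, 1.067, -0.071], TCP at [0.215, 0.613, 0.239] pointing down, gripper open.
Joint ranges: [-2.7, 2.7], [-0.37, 2.16], [-1.27, 1.26], [0.24, 2.4], [-1.31, 4.45], [0.19, 1.91], [-2.76, 2.76]. Speed limits (rad/s): [2.39, 2.39, 3.14, 3.14, 3.14, 3.14, 3.14].

## Interface

Orientations are given as a unit quaternion [w, x, y, z].
In Python, from station import ctrl gives the robot as it stands. The module is installed in compiled form; this text tells all that it offers.
- The arm moves only by the shell command python3 -m pendant 'ROWS' [FORCE]. ROWS is JSON, a list of rows, each a list of 3 entries, a list of its own where there are three numbers: the shift along the tool's x, y, z in units of 30 mm (1.0 is 30 mm), then the turn, a rotation vector about the tool's x, y, z in units of 5 degrees (1.0 is 5 degrees), then the opening, from -1 (shut) to 1 (fully open). In form: [[[x, y, z], [ax, ay, az], fingers], ...]. A call has 1 to 8 rows; each row is the pose to reach, as a shift and turn from the pose commanded when the call began, along the tool's axes at that moment; what a row does not reach only later rows make up. A row lasts 1/12 s, in which the tool goes at most 41.7 mm and 7.16 degrees, less where a joint would pass 70% of its speed; a pose out of reach is approached as far as the arm can. A call with a gripper value outside its range is refused whole. The fingers move at their own pace and stop on an object; FORCE is the grip in N (left out, the last holds). Time passes only in rows, so rows that repeat a pose let the fingers close. It gives the time, the measured TCP pose, the force, the opening and the grip force at its end, in the units of the state.
- ctrl.read_state(): the state, without advancing time (a new reading comes with each control period).
- ctrl.snapshot(name): name is "scene" or "top" or "wrist"; returns the picture (384x512x3 uint8, red, green, blue); there is no depth.
- ctrl.camera_model(name): a dict with "K" (3x3 intrinsics, pixels), "k1" (the pictures are not rectified: a ray, as slopes to the right and down, at radius r is drawn at 1 + k1 r^2 times it, then the intrinsics apply), "eye" and "attitude" of the camera in the world. Camera axes: x right, y up, looking along -z (the intrinsics and any distortion apply to the point x, -y, -z); pixel columns grow to the right and rows downward; lengths in m; the calibration is good to about 2 mm. A picture is of the moment at which its call begins: read the wrist's pose just before it. camera_model takes no time and is no camera call; for the wrist camera it gives the pose at the moment of the call.
- ctrl.finish_job(): hands the job in; it is judged then, once.
Trained networks look in the newest picture that a camera, given by its name, has taken for a name from the list of things; names that differ only in an ending like _2 or _b are one class to them, and where a whole thing is asked for, a point or a joint stands for the part that bears it (a point fixed in the world has none). Each returns a list of dicts, best first, with "confidence" (0 to 1); they miss things now and then, are a little off and sometimes report something else, mostly with a low value. They report only what shows in the picture. A call takes as long as a camera call.
- ctrl.look_for(camera, name): "xy" ([column, row] in pixels, amid what is visible of it).
The state is a dict: "time": time; "joints": joint angles; "joint_vel": joint speeds; "effort": joint torques, N m; "ee_pos": TCP position; "tool_rot": TCP orientation; "contact_force": force on the tool from outside, world axes, zero at the start; "moment": the same for the moment, N m; "grip_width": finger opening in m; "grasp_force": force on a finger pad.
Only numpy, scipy, OpenCV 4.12 (cv2) and the standard library are available. Lean on these libraries where they do the work, as an engineer would, in place of code of your own. Each camera call takes 0.05 s, during which the arm holds its last target. There are 200 camera calls.

## Working session

There is one attempt and no reset: what is moved stays moved. The work goes in short steps, Python scripts to look and compute and a shell command to move; the robot and the scene stay as the last step left them, time stands still between calls to the robot, and variables do not carry over. Pictures are saved under pics/ and viewed, at most 16 in all, crops included, and the job is handed in when it is done.

```bash
mkdir -p pics
cat > h.py <<'E'
import numpy as np, cv2
from station import ctrl
from scipy.spatial.transform import Rotation as R
def rot(q): return R.from_quat([q[1],q[2],q[3],q[0]])
def snap(c,f):
    m=ctrl.camera_model(c); p=ctrl.snapshot(c); cv2.imwrite('pics/'+f,p[:,:,::-1]); return m,p
def att(m):
    a=np.array(m["attitude"],float)
    return a if a.shape==(3,3) else rot(a).as_matrix()
def px2w(m,uv,z):
    K=np.array(m["K"]); k1=m["k1"]
    d=np.array([(uv[0]-K[0,2])/K[0,0],(uv[1]-K[1,2])/K[1,1]]); s=d.copy()
    for _ in range(20): s=d/(1+k1*(s@s))
    r=att(m)@np.array([s[0],-s[1],-1]); e=np.array(m["eye"])
    return e+r*(z-e[2])/r[2]
def w2px(m,P):
    c=att(m).T@(np.array(P)-np.array(m["eye"])); s=np.array([c[0],-c[1]])/-c[2]
    s=s*(1+m["k1"]*(s@s)); K=np.array(m["K"]); return np.array([K[0,0]*s[0]+K[0,2],K[1,1]*s[1]+K[1,2]])
def to(tcp,yaw_y=None):
    """units to go to world tcp; yaw_y = desired world angle (deg) of the closing line"""
    s=ctrl.read_state(); T=rot(s["tool_rot"]).as_matrix(); d=T.T@(np.array(tcp)-s["ee_pos"])/0.03
    print("tcp",np.round(s["ee_pos"],4),"z",np.round(T[:,2],3),"shift",np.round(d,2))
    if yaw_y is not None:
        cur=np.degrees(np.arctan2(T[1,1],T[0,1])); w=(yaw_y-cur+90)%180-90
        print("ycur",round(cur,1),"turn about tool z units",round(-w/5,2))
E
python3 - <<'E'
from h import *
s=ctrl.read_state(); print({k:np.round(v,3).tolist() for k,v in s.items()}, ctrl.hold_point_z)
T=rot(s["tool_rot"]).as_matrix(); print(T.round(3))
Z=dict(cart_orange=.149,cart_black=.149,cup_dirty=.063,cup_fresh=.076,cup_spare=.054,seat_orange=.035,seat_black=.035,seat_cup=.041,parts_tray=.005,spent_tray=.005)
for c in("top","scene"):
    m,p=snap(c,c+'1.png'); print(c,np.round(m["eye"],3))
    for n in Z:
        for r in ctrl.look_for(c,n)[:2]: print(n,np.round(r["xy"],1),round(r["confidence"],2),px2w(m,r["xy"],Z[n]).round(4))
E
```

```text
{'time': 0.0, 'joints': [-1.299, 0.537, -0.004, 1.539, 0.003, 1.067, -0.071], 'joint_vel': [0.001, -0.001, 0.002, -0.001, 0.002, -0.0, -0.0], 'effort': [-0.0, -57.097, 0.991, -25.162, -0.056, 0.018, 0.0], 'ee_pos': [0.215, 0.613, 0.238], 'tool_rot': [-0.0, 0.168, 0.986, -0.001], 'contact_force': [-0.349, -0.273, 0.713], 'moment': [-0.037, -0.001, 0.026], 'grasp_force': 0.0, 'grip_width': 0.088} -0.0187
[[-0.944  0.331 -0.   ]
 [ 0.331  0.944 -0.002]
 [-0.    -0.002 -1.   ]]
top [0.409 0.02  0.93 ]
cart_orange [258.8 201.3] 0.72 [0.484  0.0042 0.149 ]
cup_dirty [264.8 157.9] 0.82 [ 0.6034 -0.01    0.063 ]
cup_fresh [400.  173.7] 0.87 [ 0.5704 -0.3501  0.076 ]
cup_spare [131.6 173.4] 0.65 [0.5555 0.3279 0.054 ]
cup_spare [389.8 176.4] 0.52 [ 0.5667 -0.333   0.054 ]
seat_orange [255.9 213.5] 0.73 [0.4632 0.0085 0.035 ]
seat_black [255.3 185.3] 0.83 [0.5365 0.012  0.035 ]
seat_cup [274.5 166.1] 0.69 [ 0.5874 -0.0365  0.041 ]
seat_cup [253.3 210.5] 0.47 [0.4703 0.0155 0.041 ]
parts_tray [129.9 174. ] 0.68 [0.5619 0.3496 0.005 ]
spent_tray [149.7 238.5] 0.91 [0.3913 0.2864 0.005 ]
spent_tray [258.8 204.7] 0.58 [0.4887 0.001  0.005 ]
scene [ 0.849 -0.448  0.734]
cart_orange [236.3 182.5] 0.86 [ 0.5206 -0.0415  0.149 ]
cart_black [253.2 196.7] 0.83 [ 0.5663 -0.0506  0.149 ]
cup_dirty [276.8 222.3] 0.93 [ 0.601  -0.0178  0.063 ]
cup_dirty [141.8 347.6] 0.47 [ 0.5657 -0.3505  0.063 ]
cup_fresh [141.5 350.7] 0.85 [ 0.5743 -0.356   0.076 ]
cup_spare [161.6 359.9] 0.62 [ 0.6012 -0.3442  0.054 ]
seat_orange [236.8 211.1] 0.64 [ 0.5067 -0.0257  0.035 ]
seat_black [256.1 226.2] 0.63 [ 0.5622 -0.0332  0.035 ]
seat_cup [283.3 236.5] 0.56 [ 0.6228 -0.0251  0.041 ]
parts_tray [339.3 135.8] 0.64 [0.5552 0.3436 0.005 ]
spent_tray [274.1 123.3] 0.71 [0.3925 0.2852 0.005 ]
```

View pics/top1.png

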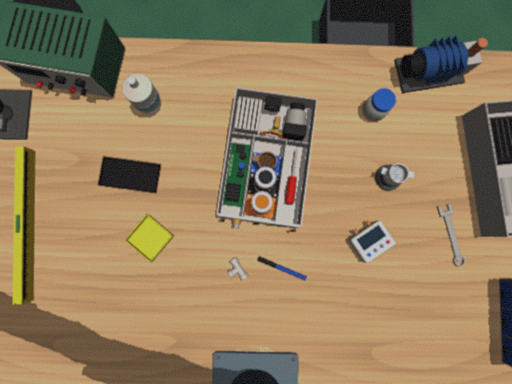

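View pics/scene1.png

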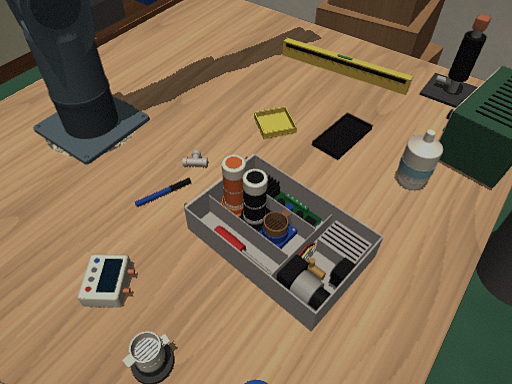

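The top view shows the chassis row near columns 262–267: orange disc at (262,203), black at (265,178) and brown cup at (267,158). The black tray is at (130,174), the yellow tray at (150,238) and the stack at (392,177). The scene view confirms orange is nearest the robot, then black, then the cup. I'll go above the row for a close look.

Run:
```python
from h import *
m=ctrl.camera_model("top")
for n,uv,z in(("o",(262,203),.149),("b",(265,178),.149),("c",(267,158),.063),("w1",(219,218),.072),("w2",(237,92),.072),("pt1",(105,157),.014),("pt2",(161,163),.014),("pt3",(157,192),.014),("pt4",(98,185),.014)): print(n,px2w(m,uv,z).round(4))
to(px2w(m,(264,190),.149)+[-0.03,0,.22],82.3)
print(ctrl.camera_model("wrist"), w2px(ctrl.camera_model("wrist"),ctrl.read_state()["ee_pos"]))
```

```text
o [ 0.4804 -0.0031  0.149 ]
b [ 0.5376 -0.0085  0.149 ]
c [ 0.6033 -0.0156  0.063 ]
w1 [0.4474 0.0996 0.072 ]
w2 [0.7715 0.0657 0.072 ]
pt1 [0.6046 0.4161 0.014 ]
pt2 [0.5925 0.2653 0.014 ]
pt3 [0.5142 0.2715 0.014 ]
pt4 [0.5286 0.4292 0.014 ]
tcp [0.2154 0.6133 0.2387] z [ 0.  0. -1.] shift [-15.17 -16.58  -4.34]
ycur 70.6 turn about tool z units -2.33
{'K': array([[288.03628609,   0.        , 251.66939448],
       [  0.        , 288.03628609, 193.80454155],
       [  0.        ,   0.        ,   1.        ]]), 'k1': 0.02130549387951276, 'eye': array([0.14419825, 0.63790839, 0.38504861]), 'attitude': array([ 0.80680016, -0.11989754, -0.08545097,  0.57218547])} [252.00790236 246.29049343]
```

```bash
for i in 1; do python3 -m pendant '[[[-1.2,-1.3,-1.2],[0,0,-0.5],1],[[-2.4,-2.6,-2],[0,0,-1],1],[[-3.6,-3.9,-2.6],[0,0,-1.5],1],[[-4.7,-5.2,-3.2],[0,0,-2],1],[[-5.6,-6.2,-3.8],[0,0,-2.6],1],[[-6.6,-7.2,-4.2],[0,0,-2.6],1],[[-7.5,-8.2,-4.3],[0,0,-2.6],1],[[-8.2,-9,-4.3],[0,0,-2.6],1]]' 20; done; python3 -c "
from h import *
to([.479,-.006,.369],84)"
```

```text
time: 1.77
ee_pos: [0.3368, 0.3279, 0.3596]
tool_rot: [0.001, 0.055, 0.998, 0.001]
contact_force: [0.4, -0.1, -0.0]
grip_width: 0.0881
grasp_force: 0.0
tcp [0.3368 0.3279 0.3596] z [ 0.001  0.002 -1.   ] shift [ -5.94 -10.54  -0.33]
ycur 83.7 turn about tool z units -0.07
```

```bash
python3 -m pendant '[[[-0.6,-1.2,0],[0,0,0],1],[[-1.3,-2.4,0],[0,0,0],1],[[-2,-3.6,0],[0,0,0],1],[[-2.7,-4.8,0],[0,0,0],1],[[-3.4,-6,0],[0,0,0],1],[[-4,-7.2,0],[0,0,0],1],[[-4.6,-8.3,0],[0,0,0],1],[[-5.1,-9.2,0],[0,0,0],1]]'; python3 -m pendant '[[[-0.4,-0.6,0],[0,0,0],1],[[-0.6,-0.8,0],[0,0,0],1],[[-0.6,-0.8,0],[0,0,0],1],[[-0.6,-0.8,0],[0,0,0],1]]'; python3 -c "
from h import *
m,p=snap('wrist','w1.png')
Z=dict(cart_orange=.149,cart_black=.149,cup_dirty=.063,seat_cup=.041)
for n in Z:
    for r in ctrl.look_for('wrist',n)[:2]: print(n,np.round(r['xy'],1),round(r['confidence'],2),px2w(m,r['xy'],Z[n]).round(4))
to([.479,-.006,.369],84)"
```

```text
time: 2.43
ee_pos: [0.4581, 0.035, 0.3586]
tool_rot: [0.001, 0.056, 0.998, 0.0]
contact_force: [0.8, 0.2, -0.0]
grip_width: 0.088
grasp_force: 0.0
time: 2.77
ee_pos: [0.4726, 0.0134, 0.358]
tool_rot: [-0.0, 0.055, 0.998, 0.0]
contact_force: [-0.4, 1.4, 0.2]
grip_width: 0.0886
grasp_force: 0.0
cart_orange [239.1 171.8] 0.93 [ 0.4745 -0.0027  0.149 ]
cart_black [240.4 211.8] 0.79 [ 0.528  -0.0075  0.149 ]
cup_dirty [250.2 236.9] 0.77 [ 0.6059 -0.0035  0.063 ]
seat_cup [259.  215.1] 0.81 [0.5772 0.0148 0.041 ]
tcp [0.4725 0.0135 0.3582] z [-0.  0. -1.] shift [-0.29 -0.62 -0.36]
ycur 83.8 turn about tool z units -0.04
```

View pics/w1.png

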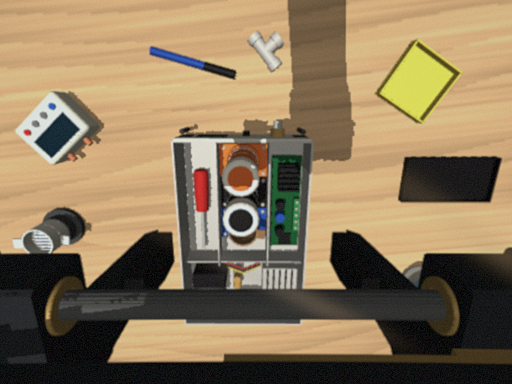

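The wrist view shows the orange disc at (240,177) and the black at (240,220), with the yellow tray at (419,81), black tray at (449,179) and stack at (42,238). I'll fit the discs by colour and the tray outlines.

Run:
```python
from h import *
s=ctrl.read_state(); m,p=snap('wrist','w2.png'); h=cv2.cvtColor(p,cv2.COLOR_RGB2HSV)
def blob(mask,seed,z,n):
    k,l,st,c=cv2.connectedComponentsWithStats(mask.astype(np.uint8),connectivity=4)
    i=l[seed[1],seed[0]]; print(n,i,st[i],c[i].round(1),px2w(m,c[i],z).round(4)); return (l==i).astype(np.uint8)
H,S,V=h[...,0],h[...,1],h[...,2]
b=blob((S>130)&(H<20)&(V>120),(240,177),.149,"o")
b=blob((V<70),(240,220),.149,"b")
for n,mk,sd in(("yel",(S>110)&(H>22)&(H<36),(419,81)),("blk",(V<50),(449,179))):
    b=blob(mk,sd,.01,n); c=max(cv2.findContours(b,cv2.RETR_EXTERNAL,cv2.CHAIN_APPROX_NONE)[0],key=cv2.contourArea)
    q=cv2.approxPolyDP(c,6,True)[:,0]; print([ (x.tolist(),px2w(m,x,.02 if n=="yel" else .014).round(3)[:2].tolist()) for x in q])
crop=cv2.resize(p[130:330,165:320],None,fx=3,fy=3,interpolation=cv2.INTER_CUBIC); cv2.imwrite('pics/c2.png',crop[:,:,::-1])
crop=cv2.resize(p[190:265,0:110],None,fx=6,fy=6,interpolation=cv2.INTER_CUBIC); cv2.imwrite('pics/c3.png',crop[:,:,::-1])
for u in((172,139),(313,138),(188,323),(300,323)): print(u,px2w(m,u,.072).round(4))
```

```text
o 9 [228 167  25  24 467] [240.  178.2] [ 0.4829 -0.0025  0.149 ]
b 53 [229 210  23  21 378] [240.3 220.1] [ 0.5398 -0.0089  0.149 ]
yel 1 [ 376   39   87   85 3926] [418.3  81.6] [0.3903 0.2893 0.01  ]
[([417, 39], [0.33, 0.278]), ([376, 93], [0.4, 0.219]), ([422, 123], [0.455, 0.294]), ([462, 72], [0.384, 0.349])]
blk 56 [ 399  157  102   45 3454] [453.5 176.9] [0.5545 0.3595 0.01  ]
[([500, 159], [0.53, 0.43]), ([405, 158], [0.511, 0.273]), ([399, 199], [0.584, 0.266]), ([408, 200], [0.588, 0.281]), ([400, 191], [0.569, 0.267]), ([409, 175], [0.542, 0.281]), ([438, 200], [0.593, 0.334]), ([488, 201], [0.604, 0.42])]
(172, 139) [ 0.4314 -0.1005  0.072 ]
(313, 138) [0.4524 0.1072 0.072 ]
(188, 323) [ 0.7585 -0.133   0.072 ]
(300, 323) [0.7806 0.0682 0.072 ]
```

View pics/c2.png

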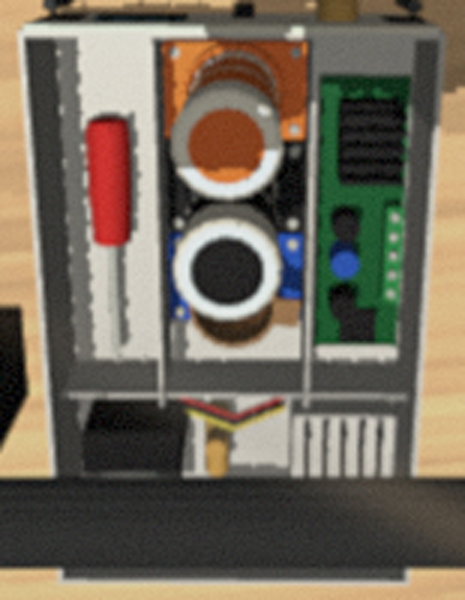

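View pics/c3.png

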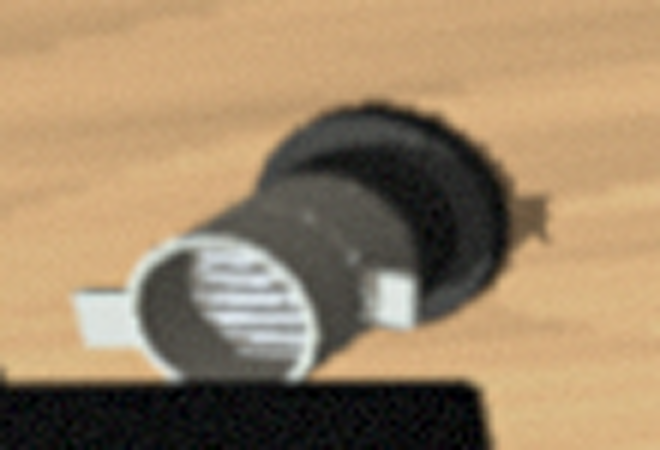

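The crops show the row well centred between bay walls, and the stack's top tab pointing left in the image (−y) with the spare's tab pointing the other way. The row angle is about −6.3°, so I'll approach the orange cartridge.

```bash
python3 -m pendant '[[[-0.4,-0.48,0.8],[0,0,0],1],[[-0.4,-0.48,2],[0,0,0],1],[[-0.4,-0.48,3.3],[0,0,0],1],[[-0.4,-0.48,4.3],[0,0,0],1],[[-0.4,-0.48,4.5],[0,0,0],1],[[-0.4,-0.48,4.5],[0,0,0],1]]' 20; python3 -c "
from h import *
to([.483,-.0025,.120],83.7)
m,p=snap('wrist','w3.png'); h=cv2.cvtColor(p,cv2.COLOR_RGB2HSV);H,S,V=h[...,0],h[...,1],h[...,2]
k,l,st,c=cv2.connectedComponentsWithStats(((S>130)&(H<20)&(V>110)).astype(np.uint8))
i=1+st[1:,4].argmax();print(st[i],c[i],px2w(m,c[i],.149))"
```

```text
time: 3.57
ee_pos: [0.4818, -0.0031, 0.2219]
tool_rot: [-0.002, 0.055, 0.998, -0.0]
contact_force: [0.3, -0.4, 0.7]
grip_width: 0.0879
grasp_force: 0.0
tcp [ 0.4818 -0.0031  0.2219] z [-0.004 -0.001 -1.   ] shift [-0.05  0.03  3.4 ]
ycur 83.7 turn about tool z units -0.0
[ 220  149   66   45 1191] [252.36020151 164.16540722] [0.44927195 0.00078644 0.149     ]
```

View pics/w3.png

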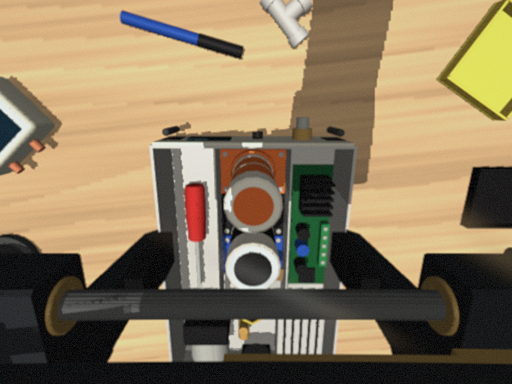

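The orange disc is at (254,201) and the black at (253,266). The blob merged with the seat, so I'll use the disc pixels.

```bash
python3 -c "
from h import *
m=ctrl.camera_model('wrist')
print(px2w(m,(254,201.5),.149),px2w(m,(253,266),.149))"
python3 -m pendant '[[[-0.04,0.02,0.8],[0,0,0],1],[[-0.04,0.02,1.8],[0,0,0],1],[[-0.04,0.02,2.6],[0,0,0],1],[[-0.04,0.02,3.2],[0,0,0],1],[[-0.04,0.02,3.4],[0,0,0],1],[[-0.04,0.02,3.4],[0,0,0],1],[[-0.04,0.02,3.4],[0,0,0],1]]'
```

```text
[ 0.48183568 -0.00125697  0.149     ] [ 0.54032222 -0.00843395  0.149     ]
time: 4.2
ee_pos: [0.4859, -0.0028, 0.1229]
tool_rot: [0.001, 0.055, 0.998, 0.0]
contact_force: [-0.2, 0.1, 0.2]
grip_width: 0.0879
grasp_force: 0.0
```

```bash
python3 -m pendant '[[[0.05,0.03,0.05],[0,0,0],0.3],[[0.05,0.03,0.05],[0,0,0],0],[[0.05,0.03,0.05],[0,0,0],-0.1],[[0.05,0.03,0.05],[0,0,0],-0.2],[[0.05,0.03,0.05],[0,0,0],-0.2],[[0.05,0.03,0.05],[0,0,0],-0.2]]' 25
```

```text
time: 4.7
ee_pos: [0.4831, -0.0018, 0.1199]
tool_rot: [0.0, 0.055, 0.998, 0.0]
contact_force: [-0.2, 0.2, -1.0]
grip_width: 0.0501
grasp_force: 0.0
```

```bash
python3 -m pendant '[[[0,0,0],[0,0,0],-0.2],[[0,0,0],[0,0,0],-0.2],[[0,0,0],[0,0,0],-0.2]]' 25; python3 -m pendant '[[[0,0,-0.2],[0,0,0],-0.2],[[0,0,-0.5],[0,0,0],-0.2],[[0,0,-1],[0,0,0],-0.2],[[0,0,-1.7],[0,0,0],-0.2],[[0,0,-2.6],[0,0,0],-0.2],[[0,0,-3.5],[0,0,0],-0.2],[[0,0,-4],[0,0,0],-0.2],[[0,0,-4],[0,0,0],-0.2]]'; python3 -c "
from h import *
to([.5646,.3898,.24],83.7)"
```

```text
time: 4.95
ee_pos: [0.4832, -0.002, 0.1198]
tool_rot: [0.0, 0.055, 0.998, 0.0]
contact_force: [-0.6, -0.7, 1.1]
grip_width: 0.0472
grasp_force: 25.0
time: 5.62
ee_pos: [0.485, -0.0019, 0.2433]
tool_rot: [0.003, 0.056, 0.998, 0.001]
contact_force: [0.4, 0.2, -1.5]
grip_width: 0.0473
grasp_force: 25.0
tcp [ 0.485  -0.0019  0.2433] z [ 0.006  0.001 -1.   ] shift [-1.19 13.27  0.14]
ycur 83.6 turn about tool z units -0.01
```

```bash
python3 -m pendant '[[[0,0.5,0],[0,0,0],-0.2],[[-0.1,1.3,0],[0,0,0],-0.2],[[-0.2,2.4,0],[0,0,0],-0.2],[[-0.3,3.5,0],[0,0,0],-0.2],[[-0.4,4.6,0],[0,0,0],-0.2],[[-0.5,5.7,0],[0,0,0],-0.2],[[-0.6,6.8,0],[0,0,0],-0.2],[[-0.7,7.8,0],[0,0,0],-0.2]]';python3 -m pendant '[[[-0.1,1.1,0],[0,0,0],-0.2],[[-0.2,2.2,0],[0,0,0],-0.2],[[-0.3,3.3,0],[0,0,0],-0.2],[[-0.4,4.2,0],[0,0,0],-0.2],[[-0.5,4.9,0],[0,0,0],-0.2],[[-0.5,5.3,0],[0,0,0],-0.2],[[-0.5,5.4,0],[0,0,0],-0.2],[[-0.5,5.4,0],[0,0,0],-0.2]]';  python3 -c "
from h import *
to([.5646,.3898,.106],83.7)
m,p=snap('wrist','w4.png')
for P in((.560,.346,.014),(.5646,.3898,.003),(.5554,.3022,.003)): print(w2px(m,P))
"
```

```text
time: 6.28
ee_pos: [0.5289, 0.2303, 0.2384]
tool_rot: [-0.001, 0.055, 0.998, -0.0]
contact_force: [0.4, -0.6, -2.1]
grip_width: 0.0471
grasp_force: 25.0
time: 6.95
ee_pos: [0.562, 0.3875, 0.2386]
tool_rot: [-0.001, 0.055, 0.998, -0.001]
contact_force: [-0.4, -0.1, -1.5]
grip_width: 0.0473
grasp_force: 25.0
tcp [0.562  0.3875 0.2386] z [-0.001 -0.001 -1.   ] shift [-0.08  0.09  4.42]
ycur 83.7 turn about tool z units -0.0
[220.35656455 168.44851795]
[253.90455889 166.62323612]
[188.48624248 166.89372729]
```

View pics/w4.png

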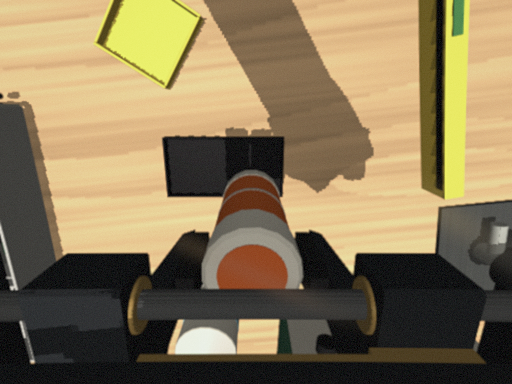

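Run:
```python
from h import *
m=ctrl.camera_model('wrist')
c=[px2w(m,u,.014) for u in((164.5,137),(283,137),(283.5,195.5),(165,195.5))]
print(np.round(c,4),np.mean(c,0))
y=[px2w(m,u,.02) for u in((122,-10),(203,18),(167,87),(96,41))]
print(np.round(y,4),(y[1]+y[3])/2)
```

```text
[[0.5126 0.28   0.014 ]
 [0.5291 0.4295 0.014 ]
 [0.6068 0.424  0.014 ]
 [0.5892 0.2652 0.014 ]] [0.55943321 0.3496686  0.014     ]
[[0.3541 0.2682 0.02  ]
 [0.3891 0.3506 0.02  ]
 [0.4551 0.2966 0.02  ]
 [0.399  0.2268 0.02  ]] [0.39402548 0.2887369  0.02      ]
```

```bash
python3 -m pendant '[[[-0.05,0.15,0.6],[0,0,0],-0.2],[[-0.05,0.15,1.6],[0,0,0],-0.2],[[-0.05,0.15,2.7],[0,0,0],-0.2],[[-0.05,0.15,3.6],[0,0,0],-0.2],[[-0.05,0.15,4.2],[0,0,0],-0.2],[[-0.05,0.15,4.4],[0,0,0],-0.2],[[-0.05,0.15,4.46],[0,0,0],-0.2],[[-0.05,0.15,4.46],[0,0,0],-0.2]]';python3 -m pendant '[[[0,0,0],[0,0,0],-0.2],[[0,0,0],[0,0,0],-0.2]]'
```

```text
time: 7.67
ee_pos: [0.5653, 0.3911, 0.1067]
tool_rot: [0.0, 0.056, 0.998, -0.0]
contact_force: [0.2, -0.2, -2.0]
grip_width: 0.0474
grasp_force: 25.0
time: 7.83
ee_pos: [0.5656, 0.3924, 0.1077]
tool_rot: [0.001, 0.056, 0.998, 0.001]
contact_force: [-0.1, -0.4, -2.4]
grip_width: 0.0471
grasp_force: 25.0
```

```bash
python3 -m pendant '[[[0,0,0.06],[0,0,0],-0.2],[[0,0,0.1],[0,0,0],-0.2],[[0,0,0.12],[0,0,0],-0.2],[[0,0,0.12],[0,0,0],-0.2]]'
```

```text
time: 8.17
ee_pos: [0.5655, 0.3923, 0.1038]
tool_rot: [0.001, 0.055, 0.998, 0.001]
contact_force: [-1.4, -1.7, 4.7]
grip_width: 0.0472
grasp_force: 25.0
```

```bash
python3 -m pendant '[[[0,0,0],[0,0,0],0.3],[[0,0,0],[0,0,0],0.6],[[0,0,0],[0,0,0],0.6],[[0,0,-0.5],[0,0,0],0.8],[[0,0,-1.5],[0,0,0],1],[[0,0,-2.6],[0,0,0],1],[[0,0,-3.7],[0,0,0],1],[[0,0,-4.4],[0,0,0],1]]';  python3 -c "
from h import *
to([.5400,-.0085,.225],83.7)"
```

```text
time: 8.83
ee_pos: [0.5658, 0.3925, 0.2392]
tool_rot: [0.002, 0.056, 0.998, 0.001]
contact_force: [0.1, 0.2, -0.7]
grip_width: 0.0881
grasp_force: 0.0
tcp [0.5658 0.3925 0.2392] z [ 0.004  0.003 -1.   ] shift [ -0.63 -13.38   0.43]
ycur 83.6 turn about tool z units -0.01
```

```bash
python3 -m pendant '[[[0,-1.3,0],[0,0,0],1],[[-0.1,-2.6,0],[0,0,0],1],[[-0.2,-3.9,0],[0,0,0],1],[[-0.3,-5.2,0],[0,0,0],1],[[-0.4,-6.5,0.1],[0,0,0],1],[[-0.5,-7.8,0.2],[0,0,0],1],[[-0.6,-9.1,0.3],[0,0,0],1],[[-0.63,-10.3,0.4],[0,0,0],1]]';python3 -m pendant '[[[0,-1.2,0],[0,0,0],1],[[0,-2.2,0],[0,0,0],1],[[0,-2.9,0],[0,0,0],1],[[0,-3.07,0],[0,0,0],1],[[0,-3.07,0],[0,0,0],1],[[0,-3.07,0],[0,0,0],1]]';  python3 -c "
from h import *
to([.5399,-.0082,.120],83.7)"
```

```text
time: 9.5
ee_pos: [0.5493, 0.0804, 0.2235]
tool_rot: [0.001, 0.056, 0.998, 0.0]
contact_force: [1.1, 0.1, -0.0]
grip_width: 0.0882
grasp_force: 0.0
time: 10.0
ee_pos: [0.5394, -0.0073, 0.2228]
tool_rot: [0.0, 0.055, 0.998, 0.001]
contact_force: [0.9, 0.6, 0.6]
grip_width: 0.0882
grasp_force: 0.0
tcp [ 0.5394 -0.0073  0.2228] z [ 0.001  0.001 -1.   ] shift [-0.02 -0.03  3.43]
ycur 83.7 turn about tool z units -0.0
```

```bash
python3 -m pendant '[[[0,-0.03,0.8],[0,0,0],1],[[0,-0.03,1.8],[0,0,0],1],[[0,-0.03,2.6],[0,0,0],1],[[0,-0.03,3.2],[0,0,0],1],[[0,-0.03,3.43],[0,0,0],0.8],[[0,-0.03,3.43],[0,0,0],0.4],[[0,-0.03,3.43],[0,0,0],0.3],[[0,-0.03,3.43],[0,0,0],0.2]]'; python3 -c "
from h import *
to([.5399,-.0082,.120],83.7)"
```

```text
time: 10.67
ee_pos: [0.54, -0.0089, 0.1206]
tool_rot: [0.001, 0.055, 0.998, 0.0]
contact_force: [-0.3, 0.6, 0.6]
grip_width: 0.0635
grasp_force: 0.0
tcp [ 0.54   -0.0089  0.1206] z [ 0.002  0.    -1.   ] shift [0.01 0.02 0.02]
ycur 83.7 turn about tool z units 0.0
```

```bash
python3 -m pendant '[[[0,0.02,0.02],[0,0,0],-0.2],[[0,0.02,0.02],[0,0,0],-0.2],[[0,0.02,0.02],[0,0,0],-0.2],[[0,0.02,0.02],[0,0,0],-0.2],[[0,0.02,0.02],[0,0,0],-0.2],[[0,0.02,0.02],[0,0,0],-0.2]]' 25; python3 -m pendant '[[[0,0,-0.2],[0,0,0],-0.2],[[0,0,-0.5],[0,0,0],-0.2],[[0,0,-1],[0,0,0],-0.2],[[0,0,-1.7],[0,0,0],-0.2],[[0,0,-2.6],[0,0,0],-0.2],[[0,0,-3.5],[0,0,0],-0.2],[[0,0,-4],[0,0,0],-0.2],[[0,0,-4],[0,0,0],-0.2]]'; python3 -c "
from h import *
to([.555,.3045,.24],83.7)"
```

```text
time: 11.17
ee_pos: [0.5396, -0.0088, 0.1196]
tool_rot: [0.001, 0.055, 0.998, 0.0]
contact_force: [-0.5, 0.8, 6.9]
grip_width: 0.0469
grasp_force: 25.0
time: 11.83
ee_pos: [0.5409, -0.0093, 0.2425]
tool_rot: [0.003, 0.056, 0.998, 0.001]
contact_force: [-0.2, 0.3, -1.8]
grip_width: 0.0471
grasp_force: 25.0
tcp [ 0.5409 -0.0093  0.2425] z [ 0.006  0.001 -1.   ] shift [ 0.7  10.45  0.1 ]
ycur 83.6 turn about tool z units -0.02
```

```bash
python3 -m pendant '[[[0.1,0.5,0],[0,0,0],-0.2],[[0.1,1.4,0],[0,0,0],-0.2],[[0.2,2.6,0],[0,0,0],-0.2],[[0.3,3.8,0],[0,0,0],-0.2],[[0.4,5,0],[0,0,0],-0.2],[[0.5,6.2,0],[0,0,0],-0.2],[[0.6,7.2,0],[0,0,0],-0.2],[[0.7,8.2,0],[0,0,0],-0.2]]';python3 -m pendant '[[[0,1,0],[0,0,0],-0.2],[[0,1.7,0],[0,0,0],-0.2],[[0,2.1,0],[0,0,0],-0.2],[[0,2.25,0],[0,0,0],-0.2],[[0,2.25,0],[0,0,0],-0.2],[[0,2.25,0],[0,0,0],-0.2],[[0,2.25,0],[0,0,0],-0.2]]';  python3 -c "
from h import *
to([.555,.3045,.104],83.7)
"
```

```text
time: 12.5
ee_pos: [0.5442, 0.2394, 0.2375]
tool_rot: [-0.001, 0.055, 0.998, -0.001]
contact_force: [1.1, 0.4, -1.2]
grip_width: 0.0476
grasp_force: 25.0
time: 13.08
ee_pos: [0.5531, 0.3026, 0.2387]
tool_rot: [-0.0, 0.057, 0.998, -0.001]
contact_force: [0.2, 0.1, -1.8]
grip_width: 0.0473
grasp_force: 25.0
tcp [0.5531 0.3026 0.2387] z [-0.    -0.001 -1.   ] shift [-0.05  0.08  4.49]
ycur 83.5 turn about tool z units -0.04
```

```bash
python3 -m pendant '[[[-0.05,0.05,0.6],[0,0,0],-0.2],[[-0.05,0.05,1.6],[0,0,0],-0.2],[[-0.05,0.05,2.7],[0,0,0],-0.2],[[-0.05,0.05,3.6],[0,0,0],-0.2],[[-0.05,0.05,4.2],[0,0,0],-0.2],[[-0.05,0.05,4.4],[0,0,0],-0.2],[[-0.05,0.05,4.4],[0,0,0],-0.2],[[-0.05,0.05,4.4],[0,0,0],-0.2]]';python3 -m pendant '[[[0,0,0.06],[0,0,0],-0.2],[[0,0,0.1],[0,0,0],-0.2],[[0,0,0.12],[0,0,0],-0.2],[[0,0,0.12],[0,0,0],-0.2]]'
```

```text
time: 13.75
ee_pos: [0.5554, 0.3056, 0.1079]
tool_rot: [0.001, 0.056, 0.998, 0.0]
contact_force: [0.1, 0.1, -1.2]
grip_width: 0.0475
grasp_force: 25.0
time: 14.08
ee_pos: [0.5546, 0.3064, 0.1037]
tool_rot: [0.0, 0.055, 0.998, 0.0]
contact_force: [-0.6, 0.8, -0.2]
grip_width: 0.047
grasp_force: 25.0
```

```bash
python3 -m pendant '[[[0,0,0.04],[0,0,0],-0.2],[[0,0,0.04],[0,0,0],-0.2]]'; python3 -m pendant '[[[0,0,0],[0,0,0],0.3],[[0,0,0],[0,0,0],0.5],[[0,0,0],[0,0,0],0.5],[[0,0,-0.5],[0,0,0],0.6],[[0,0,-1.5],[0,0,0],1],[[0,0,-2.6],[0,0,0],1],[[0,0,-3.7],[0,0,0],1],[[0,0,-4.4],[0,0,0],1]]';  python3 -c "
from h import *
to([.51,.15,.30],83.7); snap('top','t5.png');p=snap('wrist','w5.png')"
```

```text
time: 14.25
ee_pos: [0.5553, 0.3064, 0.1037]
tool_rot: [0.001, 0.055, 0.998, 0.0]
contact_force: [-1.6, -0.8, 8.1]
grip_width: 0.047
grasp_force: 25.0
time: 14.92
ee_pos: [0.5555, 0.3066, 0.2374]
tool_rot: [0.001, 0.055, 0.998, 0.001]
contact_force: [0.4, 0.2, 0.4]
grip_width: 0.0879
grasp_force: 0.0
tcp [0.5555 0.3066 0.2374] z [ 0.003  0.002 -1.   ] shift [ 0.92 -5.35 -2.1 ]
ycur 83.6 turn about tool z units -0.01
```

View pics/w5.png

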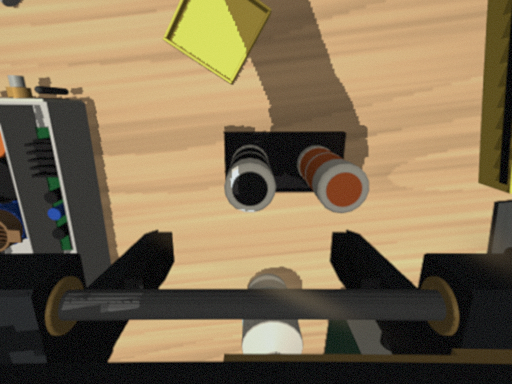

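The black cartridge (249,185) and orange cartridge (341,187) both stand upright in the tray. Next is the brown cup, which needs a quarter turn of the tool.

```bash
python3 -c "
from h import *
print(np.round(ctrl.read_state()['joints'],2))
to([.5965,-.0145,.20],-6.3)"
```

```text
[-0.79  0.52  0.3   1.6  -0.17  1.04  1.02]
tcp [0.5567 0.3073 0.2384] z [ 0.006  0.004 -1.   ] shift [ -2.5  -10.52   1.24]
ycur 83.6 turn about tool z units 17.99
```

```bash
python3 -m pendant '[[[-0.3,-1.2,0],[0,0,1.3],1],[[-0.6,-2.5,0],[0,0,2.7],1],[[-0.9,-3.8,0.2],[0,0,4.1],1],[[-1.2,-5.1,0.4],[0,0,5.5],1],[[-1.5,-6.4,0.6],[0,0,6.9],1],[[-1.8,-7.7,0.6],[0,0,8.3],0.8],[[-2.1,-9,0.6],[0,0,9.7],0.7],[[-2.3,-9.9,0.6],[0,0,11],0.6]]'; python3 -c "
from h import *
to([.5965,-.0145,.20],-6.3)"
```

```text
time: 15.68
ee_pos: [0.5894, -0.0012, 0.2151]
tool_rot: [0.0, 0.514, 0.858, -0.001]
contact_force: [0.6, 0.5, 0.4]
grip_width: 0.0717
grasp_force: 0.0
tcp [ 0.5894 -0.0012  0.2151] z [-0.001 -0.002 -1.   ] shift [-0.5   0.    0.51]
ycur 28.1 turn about tool z units 6.88
```

```bash
python3 -m pendant '[[[-0.3,0,0],[0,0,1.3],0.6],[[-0.5,0,0],[0,0,2.7],0.6],[[-0.5,0,0],[0,0,4.1],0.6],[[-0.5,0,0],[0,0,5.5],0.6],[[-0.5,0,0],[0,0,6.88],0.6],[[-0.5,0,0],[0,0,6.88],0.6],[[-0.5,0,0],[0,0,6.88],0.6]]'; python3 -c "
from h import *
to([.5965,-.0145,.050],-6.3)
m,p=snap('wrist','w6.png'); print(w2px(m,(.5965,-.0145,.063)),w2px(m,(.4831,-.0019,.035)),w2px(m,(.5397,-.0085,.035)))
s=6;c=cv2.resize(p[120:320,150:410],None,fx=3,fy=3,interpolation=cv2.INTER_CUBIC);cv2.imwrite('pics/w6c.png',c[:,:,::-1])"
```

```text
time: 16.27
ee_pos: [0.5968, -0.0096, 0.215]
tool_rot: [-0.0, 0.74, 0.672, -0.001]
contact_force: [-0.1, -0.0, 0.1]
grip_width: 0.0704
grasp_force: 0.0
tcp [ 0.5968 -0.0096  0.215 ] z [-0.001 -0.001 -1.   ] shift [-0.16  0.01  5.5 ]
ycur -5.5 turn about tool z units 0.15
[252.04800009 184.01991088] [153.75190951 176.29341618] [202.96964682 177.30943489]
```

View pics/w6c.png

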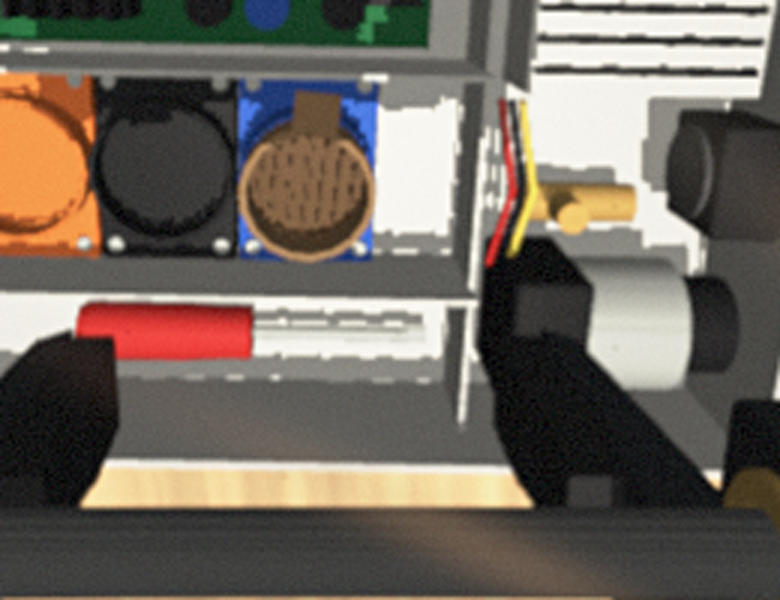

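The cup rim centre at about (252,183) matches the predicted (252,184), and its tab points to +y. Descending.

```bash
python3 -m pendant '[[[-0.16,0,0.8],[0,0,0.15],0.6],[[-0.16,0,2],[0,0,0.15],0.6],[[-0.16,0,3.1],[0,0,0.15],0.6],[[-0.16,0,4.1],[0,0,0.15],0.6],[[-0.16,0,4.9],[0,0,0.15],0.6],[[-0.16,0,5.3],[0,0,0.15],0.6],[[-0.16,0,5.45],[0,0,0.15],0.6],[[-0.16,0,5.45],[0,0,0.15],0.6]]' 10; python3 -m pendant '[[[0,0,0],[0,0,0],0.6],[[0,0,0],[0,0,0],0.6]]'; python3 -c "
from h import *
to([.5965,-.0145,.050],-6.3)"
```

```text
time: 16.98
ee_pos: [0.5967, -0.0147, 0.0521]
tool_rot: [-0.0, 0.746, 0.666, -0.0]
contact_force: [-0.6, 0.1, 0.5]
grip_width: 0.0706
grasp_force: 0.0
time: 17.15
ee_pos: [0.5981, -0.0147, 0.0541]
tool_rot: [0.001, 0.746, 0.666, 0.001]
contact_force: [-0.3, -0.5, -0.0]
grip_width: 0.0706
grasp_force: 0.0
tcp [ 0.5981 -0.0147  0.0541] z [ 0.003  0.    -1.   ] shift [-0.   -0.05  0.14]
ycur -6.5 turn about tool z units -0.04
```

```bash
python3 -m pendant '[[[0,-0.03,0.1],[0,0,0],0.4],[[0,-0.03,0.1],[0,0,0],0.2],[[0,-0.03,0.1],[0,0,0],0],[[0,-0.03,0.1],[0,0,0],-0.1],[[0,-0.03,0.1],[0,0,0],-0.1],[[0,-0.03,0.1],[0,0,0],-0.1],[[0,-0.03,0.1],[0,0,0],-0.1]]' 10; python3 -c "
from h import *
to([.5965,-.0145,.050],-6.3)"
```

```text
time: 17.73
ee_pos: [0.5961, -0.0143, 0.0498]
tool_rot: [0.0, 0.746, 0.666, 0.0]
contact_force: [-0.2, 0.8, 4.9]
grip_width: 0.0494
grasp_force: 10.0
tcp [ 0.5961 -0.0143  0.0498] z [ 0.  0. -1.] shift [-0.    0.01 -0.01]
ycur -6.5 turn about tool z units -0.04
```

```bash
python3 -m pendant '[[[0,0,-0.3],[0,0,0],-0.1],[[0,0,-0.8],[0,0,0],-0.1],[[0,0,-1.6],[0,0,0],-0.1],[[0,0,-2.6],[0,0,0],-0.1],[[0,0,-3.6],[0,0,0],-0.1],[[0,0,-4],[0,0,0],-0.1],[[0,0,-4],[0,0,0],-0.1]]'; python3 -m pendant '[[[0.4,-0.3,0],[0,0,0],-0.1],[[1.1,-0.9,0],[0,0,0],-0.1],[[2.1,-1.7,0],[0,0,0],-0.1],[[3.1,-2.6,0],[0,0,0],-0.1],[[4.1,-3.4,0],[0,0,0],-0.1],[[5.1,-4.3,0],[0,0,0],-0.1],[[6.1,-5.1,0],[0,0,0],-0.1],[[7,-6,0],[0,0,0],-0.1]]'; python3 -m pendant '[[[1,-0.8,0],[0,0,0],-0.1],[[1.8,-1.5,0],[0,0,0],-0.1],[[2.2,-1.8,0],[0,0,0],-0.1],[[2.2,-1.8,0],[0,0,0],-0.1],[[2.2,-1.8,0],[0,0,0],-0.1]]';python3 -c "
from h import *
to([.393,.287,.030],-6.3)
m,p=snap('wrist','w7.png'); print(w2px(m,(.393,.287,.02)))"
```

```text
time: 18.32
ee_pos: [0.5981, -0.0149, 0.1733]
tool_rot: [0.002, 0.746, 0.666, 0.003]
contact_force: [-0.1, 0.1, -0.4]
grip_width: 0.0491
grasp_force: 10.0
time: 18.98
ee_pos: [0.4391, 0.2161, 0.1685]
tool_rot: [-0.0, 0.746, 0.666, -0.001]
contact_force: [1.1, -0.0, 0.1]
grip_width: 0.0491
grasp_force: 10.0
time: 19.4
ee_pos: [0.3938, 0.2863, 0.1686]
tool_rot: [0.0, 0.745, 0.667, -0.001]
contact_force: [0.6, -0.9, -0.1]
grip_width: 0.0493
grasp_force: 10.0
tcp [0.3938 0.2863 0.1686] z [-0.001 -0.001 -1.   ] shift [ 0.03 -0.03  4.62]
ycur -6.4 turn about tool z units -0.02
[250.98167282 179.79291318]
```

View pics/w7.png

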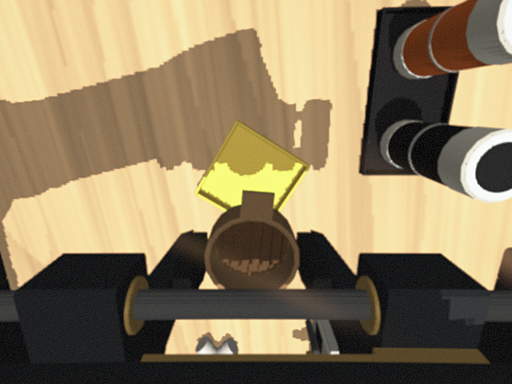

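```bash
python3 -m pendant '[[[0.1,0.03,0.6],[0,0,0],-0.1],[[0.1,0.03,1.6],[0,0,0],-0.1],[[0.1,0.03,2.6],[0,0,0],-0.1],[[0.1,0.03,3.5],[0,0,0],-0.1],[[0.1,0.03,4.1],[0,0,0],-0.1],[[0.1,0.03,4.5],[0,0,0],-0.1],[[0.1,0.03,4.55],[0,0,0],-0.1],[[0.1,0.03,4.55],[0,0,0],-0.1]]'; python3 -m pendant '[[[0,0,0.06],[0,0,0],-0.1],[[0,0,0.06],[0,0,0],-0.1],[[0,0,0.06],[0,0,0],-0.1]]'
```

```text
time: 20.12
ee_pos: [0.3966, 0.288, 0.0329]
tool_rot: [0.0, 0.747, 0.665, -0.0]
contact_force: [-0.2, 0.2, 0.1]
grip_width: 0.0492
grasp_force: 10.0
time: 20.37
ee_pos: [0.3965, 0.2896, 0.032]
tool_rot: [-0.0, 0.746, 0.666, 0.001]
contact_force: [0.2, -1.3, -0.3]
grip_width: 0.0495
grasp_force: 10.0
```

```bash
python3 -m pendant '[[[0,0,0.04],[0,0,0],-0.1],[[0,0,0.08],[0,0,0],-0.1],[[0,0,0.08],[0,0,0],-0.1]]'
```

```text
time: 20.62
ee_pos: [0.3963, 0.2897, 0.0294]
tool_rot: [-0.0, 0.746, 0.666, 0.001]
contact_force: [-0.3, -0.4, 5.9]
grip_width: 0.0492
grasp_force: 10.0
```

```bash
python3 -m pendant '[[[0,0,0],[0,0,0],0.3],[[0,0,0],[0,0,0],0.5],[[0,0,0],[0,0,0],0.6],[[0,0,-0.6],[0,0,0],0.6],[[0,0,-1.6],[0,0,0],0.6],[[0,0,-2.8],[0,0,0],0.6],[[0,0,-4],[0,0,0],0.6],[[0,0,-5],[0,0,0],0.6]]'; python3 -c "
from h import *
snap('wrist','w8.png')
for r in ctrl.look_for('wrist','cup_dirty')[:2]:print(r)"
python3 -m pendant '[[[-1.1,0.3,-0.4],[0,0,0],0.6],[[-2.3,0.7,-0.8],[0,0,0],0.6],[[-3.5,1.1,-1.2],[0,0,0],0.6],[[-4.7,1.6,-1.6],[0,0,0],0.6],[[-5.9,2.1,-2],[0,0,0],0.6],[[-7.1,2.6,-2],[0,0,0],0.6],[[-8.3,3.1,-2],[0,0,0],0.6],[[-9.5,3.6,-2],[0,0,0],0.6]]'; python3 -m pendant '[[[-1.2,0.5,0],[0,0,0],0.6],[[-2.4,1,0],[0,0,0],0.6],[[-3.6,1.5,0],[0,0,0],0.6],[[-4.8,2,0],[0,0,0],0.6],[[-6,2.5,0],[0,0,0],0.6],[[-7.2,3,0],[0,0,0],0.6],[[-8.4,3.5,0],[0,0,0],0.6],[[-9.4,4,0],[0,0,0],0.6]]'; python3 -c "
from h import *
to([.57,-.345,.20],-6.3)"
```

```text
time: 21.28
ee_pos: [0.3961, 0.2889, 0.1807]
tool_rot: [0.0, 0.746, 0.666, 0.0]
contact_force: [0.9, 0.8, 0.1]
grip_width: 0.0704
grasp_force: 0.0
{'xy': [252.4, 181.8], 'confidence': 0.77}
time: 22.05
ee_pos: [0.4708, -0.0077, 0.2384]
tool_rot: [-0.0, 0.746, 0.666, 0.0]
contact_force: [1.0, 0.7, -0.7]
grip_width: 0.0703
grasp_force: 0.0
time: 22.72
ee_pos: [0.5576, -0.3027, 0.2375]
tool_rot: [-0.001, 0.747, 0.665, -0.001]
contact_force: [0.2, 0.9, 1.2]
grip_width: 0.0706
grasp_force: 0.0
tcp [ 0.5576 -0.3027  0.2375] z [-0.002  0.    -1.   ] shift [-1.35  0.57  1.25]
ycur -6.6 turn about tool z units -0.06
```

View pics/w8.png

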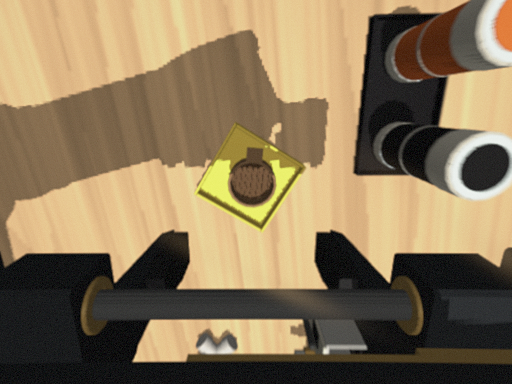

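The brown cup stands in the middle of the yellow tray at (252,180). On to the stack.

```bash
python3 -m pendant '[[[-0.7,0.3,0],[0,0,0],0.6],[[-1.2,0.55,0],[0,0,0],0.6],[[-1.35,0.57,0],[0,0,0],0.6],[[-1.35,0.57,0],[0,0,0],0.6],[[-1.35,0.57,0],[0,0,0],0.6]]'; python3 -c "
from h import *
to([.57,-.345,.20],-6.3)
m,p=snap('wrist','w9.png'); print(w2px(m,(.57,-.345,.076)))
for r in ctrl.look_for('wrist','cup_fresh')[:2]:print(r,px2w(m,r['xy'],.076))
c=cv2.resize(p[100:300,120:380],None,fx=3,fy=3,interpolation=cv2.INTER_CUBIC);cv2.imwrite('pics/w9c.png',c[:,:,::-1])"
```

```text
time: 23.13
ee_pos: [0.5703, -0.3412, 0.2379]
tool_rot: [-0.001, 0.746, 0.666, 0.0]
contact_force: [-0.4, 0.5, -0.5]
grip_width: 0.0706
grasp_force: 0.0
tcp [ 0.5703 -0.3412  0.2379] z [-0.001  0.001 -1.   ] shift [-0.13  0.01  1.26]
ycur -6.5 turn about tool z units -0.04
[252.03841055 181.07828143]
{'xy': [254.7, 181.2], 'confidence': 0.87} [ 0.57290372 -0.34546655  0.076     ]
```

View pics/w9c.png

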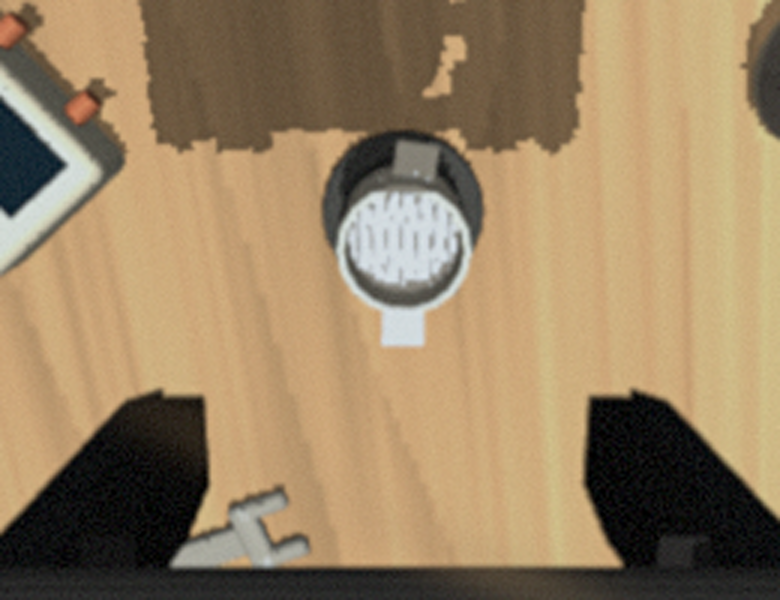

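The top cup's rim is centred at about (254.5,182) with its tab straight down in the image, so it is already square to the jaws.

```bash
python3 -m pendant '[[[-0.17,0.1,0.8],[0,0,0],0.6],[[-0.17,0.1,2],[0,0,0],0.6],[[-0.17,0.1,3.2],[0,0,0],0.6],[[-0.17,0.1,4.3],[0,0,0],0.6],[[-0.17,0.1,5.1],[0,0,0],0.6],[[-0.17,0.1,5.6],[0,0,0],0.6],[[-0.17,0.1,5.7],[0,0,0],0.6],[[-0.17,0.1,5.7],[0,0,0],0.6]]' 10; python3 -m pendant '[[[0,0,0],[0,0,0],0.6],[[0,0,0],[0,0,0],0.6],[[0,0,0],[0,0,0],0.6]]';python3 -c "
from h import *
to([.5728,-.3466,.063],-6.3)"
```

```text
time: 23.9
ee_pos: [0.5731, -0.3469, 0.0677]
tool_rot: [-0.0, 0.746, 0.666, -0.0]
contact_force: [0.2, 0.0, 0.4]
grip_width: 0.0707
grasp_force: 0.0
time: 24.15
ee_pos: [0.574, -0.3482, 0.0695]
tool_rot: [0.001, 0.746, 0.666, 0.0]
contact_force: [0.0, -0.1, -0.4]
grip_width: 0.0705
grasp_force: 0.0
tcp [ 0.574  -0.3482  0.0695] z [ 0.002 -0.001 -1.   ] shift [ 0.05 -0.05  0.22]
ycur -6.5 turn about tool z units -0.04
```

```bash
python3 -m pendant '[[[0.04,-0.03,0.18],[0,0,0],0.4],[[0.04,-0.03,0.18],[0,0,0],0.2],[[0.04,-0.03,0.18],[0,0,0],0],[[0.04,-0.03,0.18],[0,0,0],-0.1],[[0.04,-0.03,0.18],[0,0,0],-0.1],[[0.04,-0.03,0.18],[0,0,0],-0.1],[[0.04,-0.03,0.18],[0,0,0],-0.1]]' 10; python3 -c "
from h import *
to([.5728,-.3466,.063],-6.3)"
```

```text
time: 24.73
ee_pos: [0.5723, -0.3464, 0.0624]
tool_rot: [0.0, 0.746, 0.666, -0.0]
contact_force: [-0.4, 1.7, 0.3]
grip_width: 0.0488
grasp_force: 10.0
tcp [ 0.5723 -0.3464  0.0624] z [ 0. -0. -1.] shift [-0.01  0.02 -0.02]
ycur -6.5 turn about tool z units -0.04
```

```bash
python3 -m pendant '[[[0,0,-0.15],[0,0,0],-0.1],[[0,0,-0.4],[0,0,0],-0.1],[[0,0,-0.8],[0,0,0],-0.1],[[0,0,-1.2],[0,0,0],-0.1],[[0,0,-1.8],[0,0,0],-0.1],[[0,0,-2.6],[0,0,0],-0.1],[[0,0,-3.5],[0,0,0],-0.1],[[0,0,-4],[0,0,0],-0.1]]'; python3 -c "
from h import *
to([.5961,-.0143,.17],-6.3)
m,p=snap('wrist','w10.png')"
```

```text
time: 25.4
ee_pos: [0.5733, -0.3475, 0.1868]
tool_rot: [0.002, 0.746, 0.666, 0.001]
contact_force: [0.1, 0.5, 0.0]
grip_width: 0.0486
grasp_force: 10.0
tcp [ 0.5733 -0.3475  0.1868] z [ 0.004 -0.002 -1.   ] shift [11.12 -0.51  0.53]
ycur -6.5 turn about tool z units -0.04
```

View pics/w10.png

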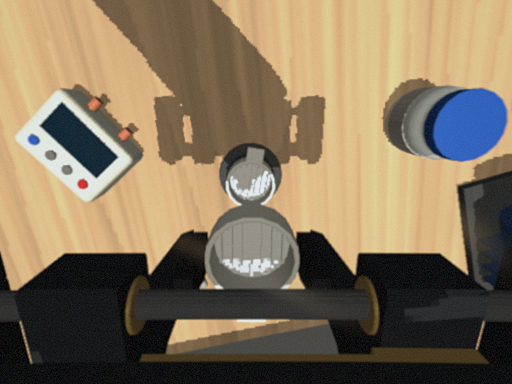

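Only the top cup is in hand (rim centred about (252,248)), and the spare stays in the stand at (250,178). I'm carrying it to the blue seat.

```bash
python3 -m pendant '[[[0.4,0,0],[0,0,0],-0.1],[[1.2,0,0],[0,0,0],-0.1],[[2.3,-0.1,0],[0,0,0],-0.1],[[3.5,-0.2,0],[0,0,0],-0.1],[[4.7,-0.2,0],[0,0,0],-0.1],[[5.9,-0.3,0],[0,0,0],-0.1],[[7.1,-0.4,0],[0,0,0],-0.1],[[8.2,-0.5,0],[0,0,0],-0.1]]'; python3 -m pendant '[[[1,0,0],[0,0,0],-0.1],[[1.9,0,0],[0,0,0],-0.1],[[2.6,0,0],[0,0,0],-0.1],[[2.9,0,0],[0,0,0],-0.1],[[2.9,0,0],[0,0,0],-0.1],[[2.9,0,0],[0,0,0],-0.1],[[2.9,0,0],[0,0,0],-0.1]]'; python3 -c "
from h import *
to([.5961,-.0143,.0494],-6.4)
m,p=snap('wrist','w11.png');print(w2px(m,(.5961,-.0143,.041)))
c=cv2.resize(p[110:310,150:410],None,fx=3,fy=3,interpolation=cv2.INTER_CUBIC);cv2.imwrite('pics/w11c.png',c[:,:,::-1])"
```

```text
time: 26.12
ee_pos: [0.5842, -0.0963, 0.181]
tool_rot: [-0.001, 0.746, 0.666, -0.0]
contact_force: [0.6, -0.3, -0.1]
grip_width: 0.0485
grasp_force: 10.0
time: 26.7
ee_pos: [0.5946, -0.0158, 0.1823]
tool_rot: [0.0, 0.747, 0.665, -0.001]
contact_force: [-0.2, 0.7, -0.2]
grip_width: 0.049
grasp_force: 10.0
tcp [ 0.5946 -0.0158  0.1823] z [-0.    -0.001 -1.   ] shift [0.06 0.05 4.43]
ycur -6.6 turn about tool z units -0.05
[253.05725831 180.61786835]
```

View pics/w11c.png

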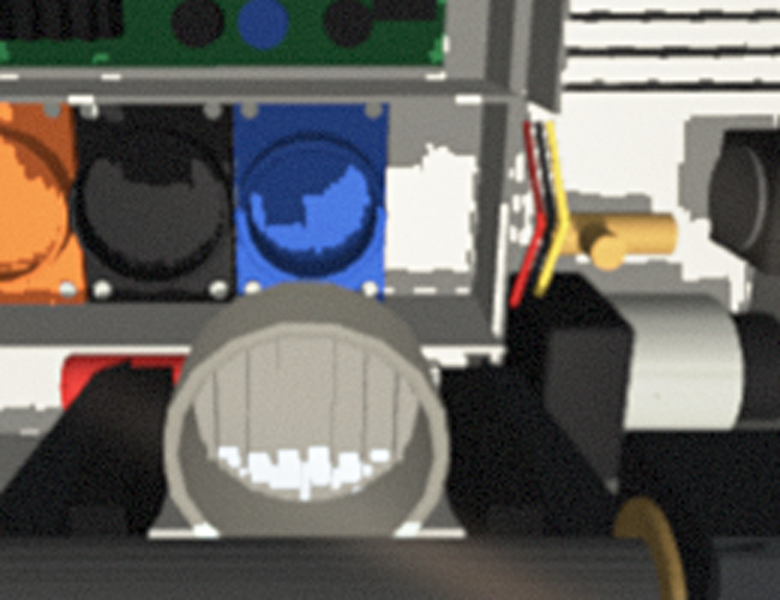

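The blue seat is empty, at about (254,178) against the predicted (253,181). I'll descend in stages.

```bash
python3 -m pendant '[[[0.04,0.03,0.8],[0,0,-0.04],-0.1],[[0.04,0.03,1.8],[0,0,-0.04],-0.1],[[0.04,0.03,2.6],[0,0,-0.04],-0.1],[[0.04,0.03,3.2],[0,0,-0.04],-0.1],[[0.04,0.03,3.4],[0,0,-0.04],-0.1],[[0.04,0.03,3.4],[0,0,-0.04],-0.1],[[0.04,0.03,3.4],[0,0,-0.04],-0.1],[[0.04,0.03,3.4],[0,0,-0.04],-0.1]]';python3 -c "
from h import *
to([.5961,-.0143,.0494],-6.5)"; python3 -m pendant '[[[0,0,0],[0,0,0],-0.1],[[0,0,0],[0,0,0],-0.1],[[0,0,0],[0,0,0],-0.1]]';python3 -c "
from h import *
to([.5961,-.0143,.0494],-6.5)"
```

```text
time: 27.42
ee_pos: [0.5971, -0.0134, 0.0818]
tool_rot: [0.001, 0.745, 0.667, 0.001]
contact_force: [0.0, -0.2, -0.0]
grip_width: 0.0488
grasp_force: 10.0
tcp [ 0.5971 -0.0134  0.0818] z [ 0.002 -0.    -1.   ] shift [-0.03 -0.03  1.08]
ycur -6.4 turn about tool z units 0.03
time: 27.67
ee_pos: [0.5966, -0.0125, 0.0811]
tool_rot: [0.0, 0.745, 0.667, 0.001]
contact_force: [-0.9, 0.2, -0.9]
grip_width: 0.0483
grasp_force: 10.0
tcp [ 0.5966 -0.0125  0.0811] z [ 0.001  0.    -1.   ] shift [-0.06 -0.01  1.06]
ycur -6.3 turn about tool z units 0.04
```

```bash
python3 -m pendant '[[[-0.05,-0.01,0.2],[0,0,0.03],-0.1],[[-0.05,-0.01,0.4],[0,0,0.03],-0.1],[[-0.05,-0.01,0.6],[0,0,0.03],-0.1],[[-0.05,-0.01,0.75],[0,0,0.03],-0.1],[[-0.05,-0.01,0.85],[0,0,0.03],-0.1],[[-0.05,-0.01,0.9],[0,0,0.03],-0.1],[[-0.05,-0.01,0.9],[0,0,0.03],-0.1]]';python3 -c "
from h import *
to([.5961,-.0143,.0494],-6.5)"
```

```text
time: 28.25
ee_pos: [0.5954, -0.0142, 0.0529]
tool_rot: [-0.0, 0.746, 0.666, -0.0]
contact_force: [0.2, -0.0, -1.1]
grip_width: 0.0489
grasp_force: 10.0
tcp [ 0.5954 -0.0142  0.0529] z [-0.001 -0.    -1.   ] shift [-0.    0.02  0.12]
ycur -6.5 turn about tool z units 0.01
```

Inside the bore without force. Lowering the last bit.

```bash
python3 -m pendant '[[[0,0.01,0.06],[0,0,0],-0.1],[[0,0.01,0.12],[0,0,0],-0.1],[[0,0.01,0.15],[0,0,0],-0.1],[[0,0.01,0.15],[0,0,0],-0.1]]'
```

```text
time: 28.58
ee_pos: [0.5962, -0.0141, 0.0493]
tool_rot: [-0.0, 0.746, 0.666, 0.0]
contact_force: [-1.2, 0.8, 2.8]
grip_width: 0.0483
grasp_force: 10.0
```

```bash
python3 -m pendant '[[[0,0,0],[0,0,0],0.3],[[0,0,0],[0,0,0],0.5],[[0,0,0],[0,0,0],0.6],[[0,0,-0.6],[0,0,0],0.6],[[0,0,-1.6],[0,0,0],0.6],[[0,0,-2.8],[0,0,0],0.6],[[0,0,-4],[0,0,0],0.6],[[0,0,-5.3],[0,0,0],0.6]]'; python3 -m pendant '[[[0,0,0],[0,0,0],0.6],[[0,0,-0.2],[0,0,0],0.6]]'; python3 -c "
from h import *
m,p=snap('wrist','w12.png');print(w2px(m,(.5961,-.0143,.063)),np.round(ctrl.read_state()['joints'],2))
c=cv2.resize(p[110:310,150:410],None,fx=3,fy=3,interpolation=cv2.INTER_CUBIC);cv2.imwrite('pics/w12c.png',c[:,:,::-1])
to([.5553,.3064,.24],83.7)"
```

```text
time: 29.25
ee_pos: [0.5953, -0.0142, 0.2089]
tool_rot: [-0.0, 0.746, 0.666, -0.001]
contact_force: [0.3, 0.9, 0.5]
grip_width: 0.0702
grasp_force: 0.0
time: 29.42
ee_pos: [0.5967, -0.014, 0.2152]
tool_rot: [0.001, 0.746, 0.666, 0.001]
contact_force: [-0.4, 0.4, -0.5]
grip_width: 0.0707
grasp_force: 0.0
[250.87359252 180.1173862 ] [-0.63  0.6   0.82  1.74 -0.5   1.02  0.27]
tcp [ 0.5964 -0.0139  0.2151] z [ 0.001  0.001 -1.   ] shift [10.46 -2.56 -0.82]
ycur -6.4 turn about tool z units 17.97
```

View pics/w12c.png

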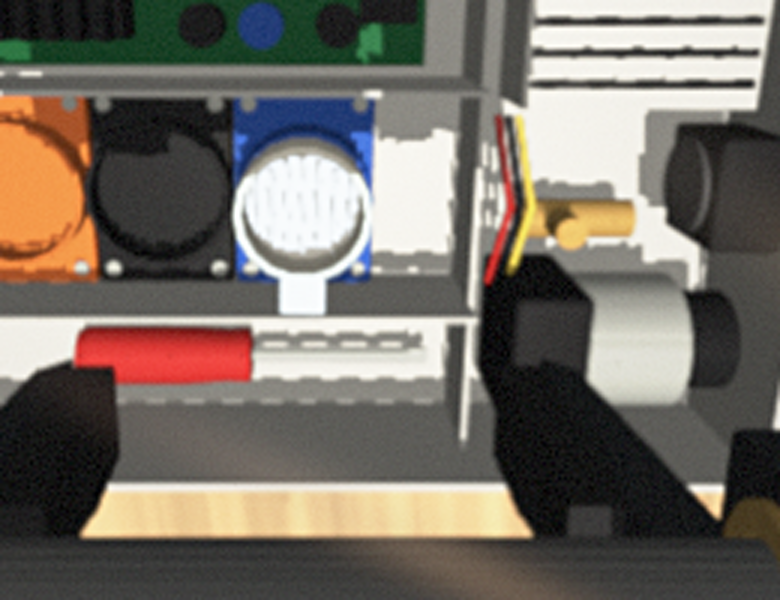

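The fresh cup is home: its rim at (251,180) matches the prediction exactly, and the tab points to −y. Now I'll return the cartridges, black first since it goes beside the cup.

```bash
python3 -m pendant '[[[1.2,-0.3,-0.4],[0,0,-1.3],0.6],[[2.4,-0.6,-0.8],[0,0,-2.7],0.6],[[3.6,-0.9,-0.8],[0,0,-4.1],0.6],[[4.8,-1.2,-0.8],[0,0,-5.5],0.6],[[6,-1.5,-0.8],[0,0,-6.9],0.5],[[7.2,-1.8,-0.8],[0,0,-8.3],0.5],[[8.4,-2.1,-0.8],[0,0,-9.7],0.5],[[9.5,-2.4,-0.8],[0,0,-11],0.5]]'; python3 -c "
from h import *
to([.5553,.3064,.24],83.7)"
```

```text
time: 30.13
ee_pos: [0.5549, 0.2794, 0.2362]
tool_rot: [-0.001, 0.351, 0.937, -0.001]
contact_force: [-0.3, 0.5, 0.1]
grip_width: 0.0662
grasp_force: 0.0
tcp [0.5549 0.2794 0.2362] z [-0.002 -0.001 -1.   ] shift [ 0.58  0.69 -0.13]
ycur 49.0 turn about tool z units -6.95
```

```bash
python3 -m pendant '[[[0.3,0.35,0],[0,0,-1.3],0.5],[[0.58,0.69,0],[0,0,-2.7],0.5],[[0.58,0.69,0],[0,0,-4.1],0.5],[[0.58,0.69,0],[0,0,-5.5],0.5],[[0.58,0.69,0],[0,0,-6.95],0.5],[[0.58,0.69,0],[0,0,-6.95],0.5],[[0.58,0.69,0],[0,0,-6.95],0.5],[[0.58,0.69,0],[0,0,-6.95],0.5]]';  python3 -m pendant '[[[0,0,0],[0,0,0],0.5],[[0,0,0],[0,0,0],0.5]]'; python3 -c "
from h import *
to([.5553,.3064,.1037],83.7)"
```

```text
time: 30.8
ee_pos: [0.5568, 0.3039, 0.237]
tool_rot: [-0.001, 0.06, 0.998, -0.0]
contact_force: [-0.4, -0.8, 0.5]
grip_width: 0.0661
grasp_force: 0.0
time: 30.97
ee_pos: [0.557, 0.3042, 0.2376]
tool_rot: [-0.0, 0.059, 0.998, -0.0]
contact_force: [0.7, 0.1, -0.5]
grip_width: 0.0663
grasp_force: 0.0
tcp [0.557  0.3042 0.2376] z [-0. -0. -1.] shift [0.06 0.07 4.46]
ycur 83.2 turn about tool z units -0.1
```

```bash
python3 -m pendant '[[[0.06,0.07,0.8],[0,0,-0.1],0.5],[[0.06,0.07,1.8],[0,0,-0.1],0.5],[[0.06,0.07,2.8],[0,0,-0.1],0.5],[[0.06,0.07,3.6],[0,0,-0.1],0.5],[[0.06,0.07,4.2],[0,0,-0.1],0.5],[[0.06,0.07,4.4],[0,0,-0.1],0.5],[[0.06,0.07,4.4],[0,0,-0.1],0.5],[[0.06,0.07,4.4],[0,0,-0.1],0.5]]';  python3 -m pendant '[[[0,0,0],[0,0,0],0.5],[[0,0,0],[0,0,0],0.5],[[0,0,0],[0,0,0],0.5]]'; python3 -c "
from h import *
to([.5553,.3064,.1037],83.7)"
```

```text
time: 31.63
ee_pos: [0.5561, 0.3066, 0.1066]
tool_rot: [0.0, 0.054, 0.999, 0.0]
contact_force: [0.3, 0.5, 0.9]
grip_width: 0.066
grasp_force: 0.0
time: 31.88
ee_pos: [0.5563, 0.3069, 0.1071]
tool_rot: [0.001, 0.054, 0.999, 0.001]
contact_force: [-0.5, -0.7, 0.3]
grip_width: 0.066
grasp_force: 0.0
tcp [0.5563 0.3069 0.1071] z [ 0.002  0.001 -1.   ] shift [ 0.03 -0.02  0.11]
ycur 83.8 turn about tool z units 0.02
```

```bash
python3 -m pendant '[[[0.03,-0.01,0.1],[0,0,0],0.3],[[0.03,-0.01,0.1],[0,0,0],0.1],[[0.03,-0.01,0.1],[0,0,0],-0.1],[[0.03,-0.01,0.1],[0,0,0],-0.2],[[0.03,-0.01,0.1],[0,0,0],-0.2],[[0.03,-0.01,0.1],[0,0,0],-0.2],[[0.03,-0.01,0.1],[0,0,0],-0.2],[[0.03,-0.01,0.1],[0,0,0],-0.2]]' 25; python3 -c "
from h import *
to([.5553,.3064,.1037],83.7)"; python3 -m pendant '[[[0,0,-0.2],[0,0,0],-0.2],[[0,0,-0.5],[0,0,0],-0.2],[[0,0,-1],[0,0,0],-0.2],[[0,0,-1.7],[0,0,0],-0.2],[[0,0,-2.6],[0,0,0],-0.2],[[0,0,-3.6],[0,0,0],-0.2],[[0,0,-4.5],[0,0,0],-0.2],[[0,0,-4.5],[0,0,0],-0.2]]'; python3 -c "
from h import *
to([.5396,-.0086,.24],83.7)"
```

```text
time: 32.55
ee_pos: [0.5546, 0.3063, 0.1029]
tool_rot: [-0.0, 0.054, 0.999, -0.0]
contact_force: [0.6, -0.2, -0.5]
grip_width: 0.0472
grasp_force: 24.9
tcp [0.5546 0.3063 0.1029] z [-0. -0. -1.] shift [-0.02  0.01 -0.03]
ycur 83.8 turn about tool z units 0.02
time: 33.22
ee_pos: [0.5579, 0.3073, 0.2447]
tool_rot: [0.004, 0.054, 0.999, 0.003]
contact_force: [1.5, 0.7, -1.4]
grip_width: 0.0474
grasp_force: 24.9
tcp [0.5579 0.3073 0.2447] z [ 0.009  0.005 -1.   ] shift [ -0.54 -10.54   0.1 ]
ycur 83.8 turn about tool z units 0.01
```

```bash
python3 -m pendant '[[[0,-0.5,0],[0,0,0],-0.2],[[-0.1,-1.4,0],[0,0,0],-0.2],[[-0.2,-2.6,0],[0,0,0],-0.2],[[-0.2,-3.8,0],[0,0,0],-0.2],[[-0.3,-5,0],[0,0,0],-0.2],[[-0.3,-6.2,0],[0,0,0],-0.2],[[-0.4,-7.4,0],[0,0,0],-0.2],[[-0.5,-8.4,0],[0,0,0],-0.2]]';python3 -m pendant '[[[0,-1,0],[0,0,0],-0.2],[[0,-1.7,0],[0,0,0],-0.2],[[0,-2.1,0],[0,0,0],-0.2],[[0,-2.15,0],[0,0,0],-0.2],[[0,-2.15,0],[0,0,0],-0.2],[[0,-2.15,0],[0,0,0],-0.2],[[0,-2.15,0],[0,0,0],-0.2]]';  python3 -c "
from h import *
to([.5391,-.0087,.119],83.7)"
```

```text
time: 33.88
ee_pos: [0.5402, 0.05, 0.2368]
tool_rot: [-0.001, 0.055, 0.998, -0.001]
contact_force: [-0.1, 0.3, -2.0]
grip_width: 0.047
grasp_force: 24.9
time: 34.47
ee_pos: [0.5354, -0.008, 0.2376]
tool_rot: [-0.0, 0.053, 0.999, 0.0]
contact_force: [-0.6, 1.0, -1.5]
grip_width: 0.0472
grasp_force: 24.9
tcp [ 0.5354 -0.008   0.2376] z [-0.001  0.001 -1.   ] shift [-0.13 -0.01  3.95]
ycur 84.0 turn about tool z units 0.05
```

```bash
python3 -m pendant '[[[-0.1,-0.01,0.7],[0,0,0],-0.2],[[-0.1,-0.01,1.6],[0,0,0],-0.2],[[-0.1,-0.01,2.4],[0,0,0],-0.2],[[-0.1,-0.01,2.8],[0,0,0],-0.2],[[-0.1,-0.01,2.9],[0,0,0],-0.2],[[-0.1,-0.01,2.9],[0,0,0],-0.2],[[-0.1,-0.01,2.9],[0,0,0],-0.2],[[-0.1,-0.01,2.9],[0,0,0],-0.2]]'; python3 -c "
from h import *
to([.5391,-.0087,.119],83.7)"; python3 -m pendant '[[[0,0,0],[0,0,0],-0.2],[[0,0,0],[0,0,0],-0.2],[[0,0,0],[0,0,0],-0.2]]'; python3 -c "
from h import *
to([.5391,-.0087,.119],83.7)"
```

```text
time: 35.13
ee_pos: [0.5394, -0.0105, 0.1522]
tool_rot: [0.001, 0.054, 0.999, 0.0]
contact_force: [-0.2, -1.1, -2.3]
grip_width: 0.0471
grasp_force: 24.9
tcp [ 0.5394 -0.0105  0.1522] z [ 0.002  0.    -1.   ] shift [0.02 0.06 1.11]
ycur 83.8 turn about tool z units 0.02
time: 35.38
ee_pos: [0.5387, -0.0106, 0.1515]
tool_rot: [0.001, 0.054, 0.999, 0.0]
contact_force: [-0.6, -0.6, -1.7]
grip_width: 0.0471
grasp_force: 24.9
tcp [ 0.5387 -0.0106  0.1515] z [ 0.001  0.    -1.   ] shift [-0.    0.06  1.08]
ycur 83.8 turn about tool z units 0.02
```

```bash
python3 -m pendant '[[[0,0.05,0.2],[0,0,0],-0.2],[[0,0.05,0.4],[0,0,0],-0.2],[[0,0.05,0.6],[0,0,0],-0.2],[[0,0.05,0.75],[0,0,0],-0.2],[[0,0.05,0.85],[0,0,0],-0.2],[[0,0.05,0.85],[0,0,0],-0.2],[[0,0.05,0.85],[0,0,0],-0.2]]'; python3 -c "
from h import *
to([.5391,-.0087,.119],83.7)"
```

```text
time: 35.97
ee_pos: [0.5384, -0.0093, 0.1251]
tool_rot: [-0.0, 0.054, 0.999, -0.0]
contact_force: [-0.0, -0.5, -1.6]
grip_width: 0.047
grasp_force: 24.9
tcp [ 0.5384 -0.0093  0.1251] z [-0. -0. -1.] shift [-0.02  0.02  0.2 ]
ycur 83.8 turn about tool z units 0.02
```

```bash
python3 -m pendant '[[[-0.01,0.01,0.08],[0,0,0],-0.2],[[-0.01,0.01,0.16],[0,0,0],-0.2],[[-0.01,0.01,0.21],[0,0,0],-0.2],[[-0.01,0.01,0.21],[0,0,0],-0.2]]'
```

```text
time: 36.3
ee_pos: [0.5389, -0.0089, 0.119]
tool_rot: [0.0, 0.054, 0.999, -0.0]
contact_force: [-0.3, -0.6, -3.2]
grip_width: 0.0472
grasp_force: 24.9
```

```bash
python3 -m pendant '[[[0,0,0.04],[0,0,0],-0.2],[[0,0,0.04],[0,0,0],-0.2],[[0,0,0.04],[0,0,0],-0.2]]'
```

```text
time: 36.55
ee_pos: [0.5395, -0.0089, 0.1188]
tool_rot: [0.001, 0.054, 0.999, 0.0]
contact_force: [-1.8, 1.1, 6.8]
grip_width: 0.0473
grasp_force: 24.9
```

Black is home. Releasing and going for orange.

```bash
python3 -m pendant '[[[0,0,0],[0,0,0],0.3],[[0,0,0],[0,0,0],0.6],[[0,0,0],[0,0,0],0.7],[[0,0,-0.5],[0,0,0],0.8],[[0,0,-1.5],[0,0,0],0.8],[[0,0,-2.6],[0,0,0],0.8],[[0,0,-3.5],[0,0,0],0.8],[[0,0,-4],[0,0,0],0.7]]';  python3 -m pendant '[[[0,1.3,0],[0,0,0],0.6],[[0.1,2.6,0],[0,0,0],0.6],[[0.2,3.9,0],[0,0,0],0.6],[[0.2,5.2,0],[0,0,0],0.6],[[0.3,6.5,0],[0,0,0],0.6],[[0.3,7.8,0],[0,0,0],0.6],[[0.4,9.1,0],[0,0,0],0.6],[[0.5,10.2,0],[0,0,0],0.6]]'; python3 -c "
from h import *
to([.5655,.3923,.24],83.7)"
```

```text
time: 37.22
ee_pos: [0.5401, -0.0091, 0.2409]
tool_rot: [0.002, 0.054, 0.999, 0.0]
contact_force: [0.3, 0.5, 0.4]
grip_width: 0.0756
grasp_force: 0.0
time: 37.88
ee_pos: [0.5564, 0.3002, 0.2376]
tool_rot: [-0.0, 0.053, 0.999, 0.0]
contact_force: [-0.3, 0.1, -0.0]
grip_width: 0.0704
grasp_force: 0.0
tcp [0.5564 0.3002 0.2376] z [-0.     0.001 -1.   ] shift [ 0.03  3.08 -0.08]
ycur 83.9 turn about tool z units 0.04
```

```bash
python3 -m pendant '[[[0,1.2,0],[0,0,0.04],0.6],[[0,2.2,0],[0,0,0.04],0.6],[[0.03,2.9,0],[0,0,0.04],0.6],[[0.03,3.04,0],[0,0,0.04],0.6],[[0.03,3.04,0],[0,0,0.04],0.6],[[0.03,3.04,0],[0,0,0.04],0.6],[[0.03,3.04,0],[0,0,0.04],0.6]]'; python3 -c "
from h import *
to([.5655,.3923,.1038],83.7)"
```

```text
time: 38.47
ee_pos: [0.5666, 0.3853, 0.238]
tool_rot: [0.0, 0.057, 0.998, -0.001]
contact_force: [0.2, -0.5, 0.3]
grip_width: 0.0705
grasp_force: 0.0
tcp [0.5666 0.3853 0.238 ] z [ 0.    -0.001 -1.   ] shift [0.06 0.23 4.47]
ycur 83.4 turn about tool z units -0.05
```

```bash
python3 -m pendant '[[[0.05,0.15,0.7],[0,0,0],0.6],[[0.05,0.18,1.7],[0,0,0],0.6],[[0.05,0.18,2.7],[0,0,0],0.6],[[0.05,0.18,3.6],[0,0,0],0.6],[[0.05,0.18,4.2],[0,0,0],0.6],[[0.05,0.18,4.4],[0,0,0],0.6],[[0.05,0.18,4.4],[0,0,0],0.6],[[0.05,0.18,4.4],[0,0,0],0.6]]';  python3 -m pendant '[[[0,0,0],[0,0,0],0.5],[[0,0,0],[0,0,0],0.5],[[0,0,0],[0,0,0],0.5]]'; python3 -c "
from h import *
to([.5655,.3923,.1038],83.7)"
```

```text
time: 39.13
ee_pos: [0.566, 0.3926, 0.1071]
tool_rot: [0.001, 0.056, 0.998, 0.0]
contact_force: [0.5, -0.6, -0.2]
grip_width: 0.0703
grasp_force: 0.0
time: 39.38
ee_pos: [0.5658, 0.3937, 0.1073]
tool_rot: [0.001, 0.056, 0.998, 0.001]
contact_force: [-1.2, -0.4, -0.1]
grip_width: 0.0661
grasp_force: 0.0
tcp [0.5658 0.3937 0.1073] z [ 0.002  0.001 -1.   ] shift [ 0.   -0.05  0.12]
ycur 83.6 turn about tool z units -0.02
```

```bash
python3 -m pendant '[[[0,-0.04,0.11],[0,0,0],0.3],[[0,-0.04,0.11],[0,0,0],0.1],[[0,-0.04,0.11],[0,0,0],-0.1],[[0,-0.04,0.11],[0,0,0],-0.2],[[0,-0.04,0.11],[0,0,0],-0.2],[[0,-0.04,0.11],[0,0,0],-0.2],[[0,-0.04,0.11],[0,0,0],-0.2],[[0,-0.04,0.11],[0,0,0],-0.2]]' 25; python3 -c "
from h import *
to([.5655,.3923,.1038],83.7)"; python3 -m pendant '[[[0,0,-0.2],[0,0,0],-0.2],[[0,0,-0.5],[0,0,0],-0.2],[[0,0,-1],[0,0,0],-0.2],[[0,0,-1.7],[0,0,0],-0.2],[[0,0,-2.6],[0,0,0],-0.2],[[0,0,-3.6],[0,0,0],-0.2],[[0,0,-4.5],[0,0,0],-0.2],[[0,0,-4.5],[0,0,0],-0.2]]'; python3 -c "
from h import *
to([.4832,-.0019,.24],83.7)"
```

```text
time: 40.05
ee_pos: [0.5648, 0.392, 0.1025]
tool_rot: [-0.0, 0.056, 0.998, -0.0]
contact_force: [-0.4, -0.3, -0.0]
grip_width: 0.0473
grasp_force: 25.0
tcp [0.5648 0.392  0.1025] z [-0. -0. -1.] shift [-0.02  0.01 -0.04]
ycur 83.6 turn about tool z units -0.02
time: 40.72
ee_pos: [0.5683, 0.3936, 0.2459]
tool_rot: [0.005, 0.056, 0.998, 0.004]
contact_force: [0.3, -0.2, -1.0]
grip_width: 0.0471
grasp_force: 25.0
tcp [0.5683 0.3936 0.2459] z [ 0.009  0.007 -1.   ] shift [  1.34 -13.42   0.08]
ycur 83.6 turn about tool z units -0.02
```

```bash
python3 -m pendant '[[[0.1,-0.5,0],[0,0,0],-0.2],[[0.3,-1.4,0],[0,0,0],-0.2],[[0.6,-2.6,0],[0,0,0],-0.2],[[0.9,-3.8,0],[0,0,0],-0.2],[[1.1,-5,0],[0,0,0],-0.2],[[1.3,-6.2,0],[0,0,0],-0.2],[[1.5,-7.4,0],[0,0,0],-0.2],[[1.5,-8.6,0],[0,0,0],-0.2]]';python3 -m pendant '[[[0,-1.1,0],[0,0,0],-0.2],[[0,-2.2,0],[0,0,0],-0.2],[[0,-3.3,0],[0,0,0],-0.2],[[0,-4.1,0],[0,0,0],-0.2],[[0,-4.6,0],[0,0,0],-0.2],[[0,-4.8,0],[0,0,0],-0.2],[[0,-4.8,0],[0,0,0],-0.2],[[0,-4.8,0],[0,0,0],-0.2]]';  python3 -c "
from h import *
to([.4825,-.0021,.1185],83.7)"
```

```text
time: 41.38
ee_pos: [0.4898, 0.1393, 0.2381]
tool_rot: [-0.0, 0.056, 0.998, 0.0]
contact_force: [1.1, 0.6, -2.3]
grip_width: 0.0472
grasp_force: 25.0
time: 42.05
ee_pos: [0.4756, -0.0015, 0.2379]
tool_rot: [0.0, 0.056, 0.998, 0.0]
contact_force: [0.3, 0.3, -1.9]
grip_width: 0.0474
grasp_force: 25.0
tcp [ 0.4756 -0.0015  0.2379] z [ 0.001  0.001 -1.   ] shift [-0.23  0.    3.98]
ycur 83.6 turn about tool z units -0.02
```

```bash
python3 -m pendant '[[[-0.15,0,0.7],[0,0,0],-0.2],[[-0.18,0,1.6],[0,0,0],-0.2],[[-0.18,0,2.4],[0,0,0],-0.2],[[-0.18,0,2.8],[0,0,0],-0.2],[[-0.18,0,2.9],[0,0,0],-0.2],[[-0.18,0,2.9],[0,0,0],-0.2],[[-0.18,0,2.9],[0,0,0],-0.2],[[-0.18,0,2.9],[0,0,0],-0.2]]';  python3 -m pendant '[[[0,0,0],[0,0,0],-0.2],[[0,0,0],[0,0,0],-0.2],[[0,0,0],[0,0,0],-0.2]]'; python3 -c "
from h import *
to([.4825,-.0021,.1185],83.7)"
```

```text
time: 42.72
ee_pos: [0.4817, -0.0024, 0.1516]
tool_rot: [0.001, 0.055, 0.998, 0.0]
contact_force: [0.2, -0.6, -2.3]
grip_width: 0.0473
grasp_force: 25.0
time: 42.97
ee_pos: [0.4811, -0.0029, 0.1511]
tool_rot: [0.001, 0.056, 0.998, 0.0]
contact_force: [0.4, 0.0, -1.7]
grip_width: 0.0474
grasp_force: 25.0
tcp [ 0.4811 -0.0029  0.1511] z [ 0.001  0.    -1.   ] shift [-0.04  0.03  1.09]
ycur 83.6 turn about tool z units -0.02
```

```bash
python3 -m pendant '[[[-0.03,0.02,0.2],[0,0,0],-0.2],[[-0.03,0.02,0.4],[0,0,0],-0.2],[[-0.03,0.02,0.6],[0,0,0],-0.2],[[-0.03,0.02,0.75],[0,0,0],-0.2],[[-0.03,0.02,0.85],[0,0,0],-0.2],[[-0.03,0.02,0.85],[0,0,0],-0.2],[[-0.03,0.02,0.85],[0,0,0],-0.2]]'; python3 -c "
from h import *
to([.4825,-.0021,.1185],83.7)"
```

```text
time: 43.55
ee_pos: [0.4816, -0.0026, 0.1248]
tool_rot: [-0.0, 0.056, 0.998, -0.0]
contact_force: [0.5, -0.3, -1.5]
grip_width: 0.0473
grasp_force: 25.0
tcp [ 0.4816 -0.0026  0.1248] z [-0.001 -0.    -1.   ] shift [-0.03  0.02  0.21]
ycur 83.6 turn about tool z units -0.02
```

```bash
python3 -m pendant '[[[-0.02,0.01,0.08],[0,0,0],-0.2],[[-0.02,0.01,0.16],[0,0,0],-0.2],[[-0.02,0.01,0.22],[0,0,0],-0.2],[[-0.02,0.01,0.25],[0,0,0],-0.2],[[-0.02,0.01,0.25],[0,0,0],-0.2]]'
```

```text
time: 43.97
ee_pos: [0.4832, -0.0023, 0.1184]
tool_rot: [0.001, 0.056, 0.998, 0.0]
contact_force: [-1.7, -0.2, 6.8]
grip_width: 0.0475
grasp_force: 25.0
```

Home at the expected height. Releasing and checking.

```bash
python3 -m pendant '[[[0,0,0],[0,0,0],0.3],[[0,0,0],[0,0,0],0.6],[[0,0,0],[0,0,0],0.8],[[0,0,-0.5],[0,0,0],0.8],[[0,0,-1.5],[0,0,0],0.8],[[0,0,-2.8],[0,0,0],0.8],[[0,0,-4.1],[0,0,0],0.8],[[0,0,-5.3],[0,0,0],0.8]]'; python3 -m pendant '[[[0,0,-1.2],[0,0,0],0.8],[[0,0,-2.4],[0,0,0],0.8],[[0,0,-2.6],[0,0,0],0.8],[[0,0,-2.6],[0,0,0],0.8],[[0,0,-2.6],[0,0,0],0.8],[[0,0,-2.6],[0,0,0],0.8]]'; python3 -c "
from h import *
m,p=snap('wrist','w13.png'); 
for P in((.483,-.0025,.149),(.5398,-.0088,.149)):print(w2px(m,P))
h=cv2.cvtColor(p,cv2.COLOR_RGB2HSV);print(ctrl.read_state()['ee_pos'])
m,q=snap('scene','s13.png'); a=cv2.resize(q[130:390,110:380],None,fx=1.9,fy=1.9); b=p
H=max(a.shape[0],384);c=np.zeros((H,a.shape[1]+280,3),np.uint8);c[:a.shape[0],:a.shape[1]]=a;c[:384,a.shape[1]:]=p[:,110:390];print(c.shape);cv2.imwrite('pics/f13.png',c[:,:,::-1])"
```

```text
time: 44.63
ee_pos: [0.4821, -0.0026, 0.2785]
tool_rot: [0.0, 0.056, 0.998, -0.0]
contact_force: [0.7, 0.3, 0.7]
grip_width: 0.0793
grasp_force: 0.0
time: 45.13
ee_pos: [0.4814, -0.0022, 0.353]
tool_rot: [-0.001, 0.056, 0.998, -0.0]
contact_force: [-0.4, -0.4, -0.7]
grip_width: 0.0794
grasp_force: 0.0
[251.72686248 171.39581241]
[251.73927817 214.50358887]
[ 0.48137184 -0.0022708   0.35288548]
(483, 793, 3)
```

View pics/f13.png

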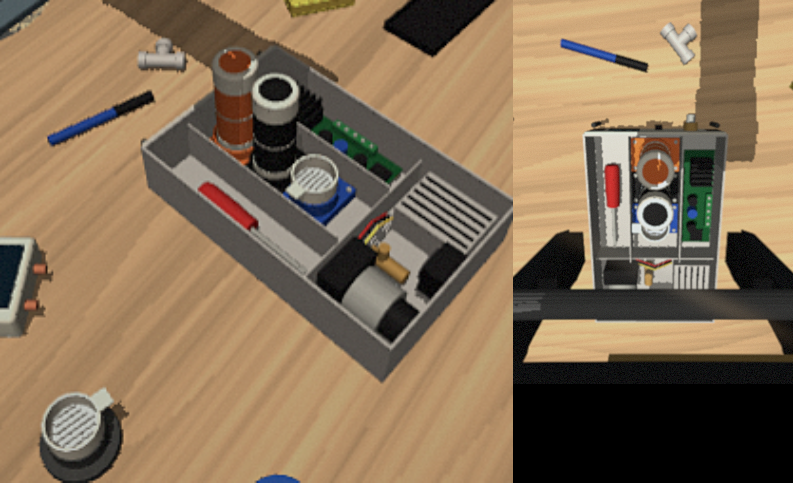

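Both cartridges stand upright in their own seats: orange disc near (254,170) and black near (253,214) in the wrist view, as predicted. The fresh cup is seated and the spare is still in its stand, so I'm handing in.

```bash
python3 -c "
from station import ctrl
print(ctrl.finish_job())"
```

```text
the job is handed in; nothing more can be done
None
```

The filter cup is changed and the job handed in after about 45 s of robot time: fresh cup in the blue seat, both cartridges home in their own seats, brown cup upright in the yellow tray and spare cup still in its stand; `finish_job` returned no verdict, so this rests on the final pictures and contact readings.

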